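# Clean, load and lock the courgette mill

## Robot

A 6-joint arm with a two-finger parallel gripper is mounted at the origin on the work surface. World frame = base frame: x ahead of the robot, y to its left, z up, the work surface at z = 0. Lengths are in mm, angles in rad, forces in N, time in s.
With the tool pointing down it reaches from about 275 to 750 mm from the base axis. Payload 10.2 kg.
Tool frame: the origin (TCP) lies between the finger pads; the fingertips stand ctrl.tips_ahead ahead of it and the grasp point (between the pads) lies 8 mm behind it (ctrl.tips_ahead is the distance from the TCP to the fingertips, in mm); z points along the fingers, y is the direction in which the jaws open and shut (so a half turn about z gives the same grasp; the last joint's range is limited). The gripper opens to 85 mm and grips with 20 to 120 N. Pads are 22 mm wide; open, the fingers measure 114 mm over their backs; the gripper's body (76 mm by 85 mm) begins 54 mm behind the grasp point. The pads swing forward as they close: fully open they stand 13 mm farther back than shut.
Start: joints at [-1.475, 0.313, 1.498, -0, 1.331, -0.223], TCP at [164.536, -498.557, 214.094] pointing down, gripper open.
Joint ranges: [-2.94, 2.94], [-0.97, 2.17], [0.19, 2.56], [-1.23, 4.37], [0.02, 3.11], [-2.88, 2.88]. Speed limits (rad/s): [2.39, 2.39, 3.01, 3.14, 3.14, 3.14].

## Interface

Orientations are given as a unit quaternion [w, x, y, z].
In Python, from rig import ctrl gives the robot as it stands. The module is installed in compiled form; this text tells all that it offers.
- The arm moves only by the tool move_arm, never from a script. Its argument "motion" is a list of rows, each an object with "offset": the shift along the tool's x, y, z in m, a list of three; "angular": the turn, a rotation vector about the tool's x, y, z in degrees, a list of three; "jaw": the finger opening in m, from 0 to 0.0854. In form: [{"offset": [tx, ty, tz], "angular": [ax, ay, az], "jaw": jaw}, ...]. A call has 1 to 5 rows; each row is the pose to reach, as a shift and turn from the pose commanded when the call began, along the tool's axes at that moment; what a row does not reach only later rows make up. A row lasts 1/8 s, in which the tool goes at most 62.5 mm and 10.7 degrees, less where a joint would pass 70% of its speed; a pose out of reach is approached as far as the arm can. A call with a gripper value outside its range is refused whole. The fingers move at their own pace and stop on an object; "squeeze" is the grip in N (left out, the last holds). Time passes only in rows, so rows that repeat a pose let the fingers close. It gives the time, the measured TCP pose, the force and the opening at its end, in the units of the state.
- ctrl.sense(): the state, without advancing time (a new reading comes with each control period).
- ctrl.capture(name): name is "side" or "top"; returns a dict with "img" (400x640x3 uint8, red, green, blue), "intrinsics" (3x3 intrinsics, pixels), "k1" (the pictures are not rectified: a ray, as slopes to the right and down, at radius r is drawn at 1 + k1 r^2 times it, then the intrinsics apply), "rvec" (rotation vector, rad) and "tvec" (3), from world to camera coordinates, as OpenCV has them. Camera axes: x right, y down, z forward; pixel columns grow to the right and rows downward; lengths in mm; the calibration is good to about 2 mm. A picture is of the moment at which its call begins. There is no depth.
- ctrl.finish_job(): hands the job in, once; it reports no verdict.
The state is a dict: "time_s": time; "joints": joint angles; "dq": joint speeds; "tau": joint torques, N m; "eef_pos": TCP position; "ee_rot": TCP orientation; "force": force on the tool from outside, world axes, zero at the start; "wrist_torque": the same for the moment, N m; "grip_width": opening from 0.0 (shut) to 1.0 (fully open).
Only numpy, scipy, OpenCV 4.12 (cv2) and the standard library are available. Lean on these libraries where they do the work, as an engineer would, in place of code of your own. Each camera call takes 0.05 s, during which the arm holds its last target. There are 200 camera calls.

## Task

Get the courgette mill ready for the next batch: take the long brush and brush out the catch cup beside the housing with two full strokes (down to the bottom, up to the rim, down and up again), and stand the brush back in its holder. After brushing, lay every courgette in the hopper and have the hopper pushed up against the gasket; only then swing the cam lever its full quarter turn so that it draws the hopper tight onto the housing. Leave the scoop, grater and bottle where they are.

Things in the scene. Friction and masses are not known exactly. Their poses are not given: they have to be found in the camera images.
- mill: Electric courgette mill, fixed on the worktop: aluminium base 225 x 405 x 14 mm carrying a white motor housing (top 130 mm up; x -110 to 15, y 75 to 210 mm from this origin), a sliding steel hopper, a cam lever on the housing and a steel catch cup beside it. Origin: on the worktop under the base; +y runs along the base from hopper to housing, +z up.
- hopper (a joint): Travel (m) of the hopper along the mill's +y towards the housing: 0 fully back; slides with about 2 N. It meets the springy rubber gasket on the housing at 0.062, and is tight at about 0.070 (end stop 0.074). The gasket (1200 N/m, 10 N when tight) pushes it back to about 0.064 if nothing holds it.
- hopper_floor (a point): Centre of the hopper's inner floor, 27 mm above the worktop; axes as the mill's. Open steel tray, inside 188 mm (mill x) by 158 mm (mill y), walls 59 mm high, 6 mm thick. On its housing-side wall (x -20, y +81 mm from here) stands a neck 30 mm wide with an upright 10 mm steel pin on top (top 160 mm above the worktop) for the cam's hook.
- hopper_knob (a point): Grip point on the hopper's knob: an upright black round post 18 mm thick, top 135 mm above the worktop; this point lies on its axis 15 mm below the top. It stands 22 mm outside the hopper's end wall, 107 mm from the hopper's middle along the mill's -y. Push the hopper by it. Its bracket reaches up to 85 mm above the worktop.
- cam (a joint): Angle (rad) of the cam lever about an upright axis: 0 open (lever along the mill's -x), 1.571 locked (a quarter turn, end stop; lever along +y); grows clockwise seen from above. Stiff (0.15 N m), stays where left. Its hook catches the hopper's pin only if the hopper has first been pushed to 0.058 or more, and then draws it to 0.070.
- cam_knob (a point): Grip point on the lever's knob: an upright black round post 18 mm thick, 68 mm from the cam's axis, top 202 mm above the worktop; this point lies on its axis 17 mm below the top. Below it, up to 161 mm above the worktop, is the flat lever.
- cam_pivot (a point): Point on the cam's upright axis at the height of cam_knob; axes as the mill's.
- cup_floor (a point): Centre of the inner floor of the catch cup: a round open steel cup 74 mm outside, 64 mm inside, inner depth 94 mm (rim 114 mm above the worktop), fixed to the mill's base; axes as the mill's.
- brush: Bottle brush 205 mm long, standing bristles down in its holder. Origin at the tip of the bristles, +z along the brush to the top of the handle. Bristle head 28 mm thick from 0 to 74 mm, thin wire to 115 mm, then a square wooden handle 24 x 24 mm (sides along its x and y) from 115 to 205 mm; grip it about 165 mm from the tip. 0.09 kg.
- brush_tip (a point): The tip of the bristles (bottom centre of the head).
- holder_floor (a point): Centre of the inner floor of the brush holder: a white ceramic tube 52 mm outside, 42 mm inside, rim 85 mm above the worktop, floor 6 mm above it, fixed upright on the worktop.
- board: Wooden chopping board 320 x 250 x 20 mm on which the courgettes start, fixed. Origin at the centre of its underside.
- courgette1: Small dark green courgette, about 115 mm long with its pale stem and 36 mm thick, very slightly bent, lying on the board. Origin in its middle (18 mm above what it lies on); its x axis runs lengthwise (stem at +x); it may roll about it. About 0.11 kg. May be absent.
- courgette2: Small dark green courgette, about 115 mm long with its pale stem and 36 mm thick, very slightly bent, lying on the board. Origin in its middle (18 mm above what it lies on); its x axis runs lengthwise (stem at +x); it may roll about it. About 0.11 kg. May be absent.
- courgette3: Small dark green courgette, about 115 mm long with its pale stem and 36 mm thick, very slightly bent, lying on the board. Origin in its middle (18 mm above what it lies on); its x axis runs lengthwise (stem at +x); it may roll about it. About 0.11 kg. May be absent.
- courgette4: Small dark green courgette, about 115 mm long with its pale stem and 36 mm thick, very slightly bent, lying on the board. Origin in its middle (18 mm above what it lies on); its x axis runs lengthwise (stem at +x); it may roll about it. About 0.11 kg. May be absent.
- courgette5: Small dark green courgette, about 115 mm long with its pale stem and 36 mm thick, very slightly bent, lying on the board. Origin in its middle (18 mm above what it lies on); its x axis runs lengthwise (stem at +x); it may roll about it. About 0.11 kg. May be absent.
- scoop: White ceramic measuring scoop with a flat handle, 94 mm across, 55 mm high; bystander. Origin under its middle.
- grater: Flat steel grater 100 x 210 mm lying on the worktop; bystander. Origin under its middle.
- oil: Green glass bottle 64 mm thick, 150 mm tall; bystander. Origin under its middle.
Mind the look-alikes: they are no part of the job. What is shaped like the courgette5 but pink is not meant. What is shaped like the courgette3 but orange is not meant.

How it is judged (in metres and radians):
On the way, in this order (a step that is already met when the one before it is completed fails the run):
1. the brush tip is down at the bottom of the catch cup (within 18 mm of its floor) (horizontal distance between brush_tip and cup_floor below 0.032 m and z of brush_tip in the frame of cup_floor below 0.018 m), for 0.05 s.
2. the brush is drawn up inside the cup by most of its depth (tip over 60 mm above the floor) (horizontal distance between brush_tip and cup_floor below 0.032 m and z of brush_tip in the frame of cup_floor above 0.06 m), for 0.05 s.
3. the brush tip is at the bottom again (all of step 1), for 0.05 s.
4. the brush is drawn up again (all of step 2), for 0.05 s.
5. all courgettes are in the hopper and it is pushed up against the gasket, the cam not yet turned (x of courgette1 in the frame of hopper_floor between -0.098 and 0.098 m and y of courgette1 in the frame of hopper_floor between -0.083 and 0.083 m and z of courgette1 in the frame of hopper_floor between -0.01 and 0.062 m and x of courgette2 in the frame of hopper_floor between -0.098 and 0.098 m and y of courgette2 in the frame of hopper_floor between -0.083 and 0.083 m and z of courgette2 in the frame of hopper_floor between -0.01 and 0.062 m and x of courgette3 in the frame of hopper_floor between -0.098 and 0.098 m and y of courgette3 in the frame of hopper_floor between -0.083 and 0.083 m and z of courgette3 in the frame of hopper_floor between -0.01 and 0.062 m and x of courgette4 in the frame of hopper_floor between -0.098 and 0.098 m and y of courgette4 in the frame of hopper_floor between -0.083 and 0.083 m and z of courgette4 in the frame of hopper_floor between -0.01 and 0.062 m and x of courgette5 in the frame of hopper_floor between -0.098 and 0.098 m and y of courgette5 in the frame of hopper_floor between -0.083 and 0.083 m and z of courgette5 in the frame of hopper_floor between -0.01 and 0.062 m and value of joint hopper above 0.058 m and value of joint cam below 1.2 rad), for 0.1 s.
6. the cam has been turned its quarter turn and has drawn the hopper tight (x of courgette1 in the frame of hopper_floor between -0.098 and 0.098 m and y of courgette1 in the frame of hopper_floor between -0.083 and 0.083 m and z of courgette1 in the frame of hopper_floor between -0.01 and 0.062 m and x of courgette2 in the frame of hopper_floor between -0.098 and 0.098 m and y of courgette2 in the frame of hopper_floor between -0.083 and 0.083 m and z of courgette2 in the frame of hopper_floor between -0.01 and 0.062 m and x of courgette3 in the frame of hopper_floor between -0.098 and 0.098 m and y of courgette3 in the frame of hopper_floor between -0.083 and 0.083 m and z of courgette3 in the frame of hopper_floor between -0.01 and 0.062 m and x of courgette4 in the frame of hopper_floor between -0.098 and 0.098 m and y of courgette4 in the frame of hopper_floor between -0.083 and 0.083 m and z of courgette4 in the frame of hopper_floor between -0.01 and 0.062 m and x of courgette5 in the frame of hopper_floor between -0.098 and 0.098 m and y of courgette5 in the frame of hopper_floor between -0.083 and 0.083 m and z of courgette5 in the frame of hopper_floor between -0.01 and 0.062 m and value of joint hopper above 0.067 m and value of joint cam above 1.4 rad), for 0.2 s.
At the end, for the whole second after the job is handed in: Every courgette lies inside the hopper (below its rim), the hopper is drawn tight (travel over 67 mm) with the cam lever turned at least 1.4 rad, the brush stands in its holder (tip within 18 mm sideways and 20 mm above the holder's floor, leaning under 0.35 rad), and all are at rest (all of step 6 and horizontal distance between brush_tip and holder_floor below 0.018 m and z of brush_tip in the frame of holder_floor below 0.02 m and angle between brush's own z axis and vertical below 0.35 rad and linear speed of each of brush, courgette1, courgette2, courgette3, courgette4, courgette5 below 0.05 m/s); the robot touches nothing.
It fails at once if the scoop is moved more than 40 mm or knocked over (distance of scoop from where it was at the start of the episode above 0.04 m or angle between scoop's own z axis and vertical above 0.5 rad).
It fails at once if the grater is moved more than 40 mm or knocked over (distance of grater from where it was at the start of the episode above 0.04 m or angle between grater's own z axis and vertical above 0.5 rad).
It fails at once if the oil is moved more than 40 mm or knocked over (distance of oil from where it was at the start of the episode above 0.04 m or angle between oil's own z axis and vertical above 0.5 rad).
Of courgette1, courgette2, courgette3, courgette4, courgette5 only 3 to 5 are there at a start; the rules pass over those that are not, and their reading is None.
At some moment in a run one of courgette1, courgette2, courgette3, courgette4, courgette5 may be knocked a few centimetres aside while the robot is not near it.
It also fails if it takes over 208 s, if anything falls off the work surface, if the arm or the gripper's body presses on something with over 40 N, if the wrist force passes 120 N, or if a joint passes its speed limit or range.

## Working session

There is one attempt and no reset: what is moved stays moved. The work goes in short steps, Python scripts to look and compute and a tool call to move; the robot and the scene stay as the last step left them, time stands still between calls to the robot, and variables do not carry over. Pictures are saved under pics/ and viewed, about 12 in all and at most 16, crops included, and the job is handed in when it is done.

Besides the shell and the picture viewer there is one more tool, called by a JSON object that holds its "api" and its "payload". move_arm: Moves the arm, as the interface text tells. Its arguments: {"type":"object","properties":{"motion":{"type":"array","items":{"type":"object","properties":{"offset":{"type":"array","items":{"type":"number"}},"angular":{"type":"array","items":{"type":"number"}},"jaw":{"type":"number"}}}},"squeeze":{"type":"number"}},"required":["motion"]}

```bash
mkdir -p pics; cat > h.py <<'E'
import numpy as np, cv2
from rig import ctrl
from scipy.spatial.transform import Rotation as R
def cap(n,f=None):
    c=ctrl.capture(n)
    if f: cv2.imwrite(f,c["img"][:,:,::-1])
    return c
def ray(c,u,v):
    K=np.array(c["intrinsics"],float);k=c["k1"]
    p=cv2.undistortPoints(np.array([[[u,v]]],float),K,np.array([k,0,0,0,0],float))[0,0]
    Rm=cv2.Rodrigues(np.array(c["rvec"],float))[0];t=np.array(c["tvec"],float).ravel()
    return -Rm.T@t, Rm.T@np.array([p[0],p[1],1])
def onz(c,u,v,z):
    o,d=ray(c,u,v);return o+d*(z-o[2])/d[2]
def proj(c,P):
    K=np.array(c["intrinsics"],float)
    q,_=cv2.projectPoints(np.array(P,float).reshape(-1,1,3),np.array(c["rvec"],float),np.array(c["tvec"],float),K,np.array([c["k1"],0,0,0,0],float));return q[:,0]
def pose():
    s=ctrl.sense();q=s["ee_rot"];return np.array(s["eef_pos"]),R.from_quat([q[1],q[2],q[3],q[0]]),s
E
python3 - <<'E'
from h import *
np.set_printoptions(suppress=True,precision=3)
for n in("top","side"):
    c=cap(n,f"pics/{n}0.png");print(n,ray(c,320,200),c["intrinsics"],c["k1"])
p,r,s=pose();print(p,r.as_matrix(),s,ctrl.tips_ahead)
E
```

```text
top (array([ 366.46 ,  -64.013, 1243.809]), array([ 0.179, -0.006, -0.984])) [[385.376   0.    322.513]
 [  0.    385.376 201.773]
 [  0.      0.      1.   ]] 0.02513925812111673
side (array([ -23.945,  982.421, 1142.174]), array([ 0.374, -0.672, -0.64 ])) [[510.756   0.    328.261]
 [  0.    510.756 205.208]
 [  0.      0.      1.   ]] 0.0036242015597029173
[ 164.515 -498.299  213.599] [[ 0.95   0.313 -0.   ]
 [ 0.313 -0.95   0.001]
 [ 0.    -0.001 -1.   ]] {'time_s': 0.1, 'joints': array([-1.475,  0.313,  1.498,  0.   ,  1.331, -0.223]), 'dq': array([ 0.   , -0.   , -0.   , -0.   ,  0.001,  0.001]), 'tau': array([  0.004, -41.289, -26.014,  -0.   ,   0.003,  -0.   ]), 'eef_pos': array([ 164.515, -498.299,  213.599]), 'ee_rot': array([-0.001,  0.987,  0.159,  0.   ]), 'force': array([0.251, 0.544, 0.07 ]), 'wrist_torque': array([-0.002,  0.022,  0.009]), 'grip_width': 0.9936069128873246} 11.0
```

View pics/top0.png

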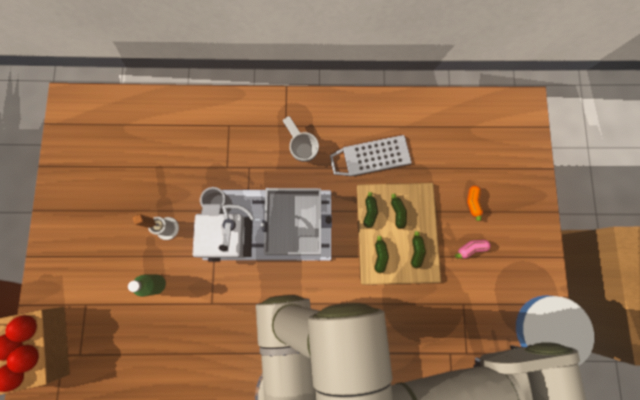

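View pics/side0.png

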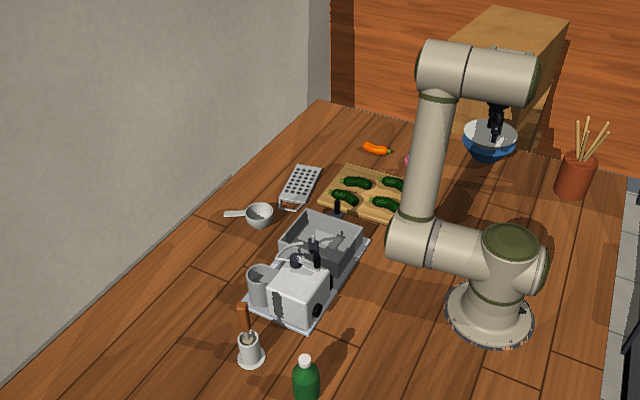

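Top view (up = +x, right = −y): four dark green courgettes on the board, at about (371,210), (399,211), (381,255) and (418,250). The orange (475,203) and pink (473,249) look-alikes lie off the board. The mill is at (262,228), the brush and holder at (160,228). Next I take an enlarged crop of the mill and brush from both views.

```bash
python3 - <<'E'
import cv2,numpy as np
a=cv2.imread("pics/top0.png")[180:270,130:340];b=cv2.imread("pics/side0.png")[190:370,225:385]
a=cv2.resize(a,(798,342),interpolation=cv2.INTER_CUBIC)
cv2.imwrite("pics/c1.png",a)
cv2.imwrite("pics/c2.png",cv2.resize(b,(533,600),interpolation=cv2.INTER_CUBIC))
E
```

```text
(no output)
```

View pics/c1.png

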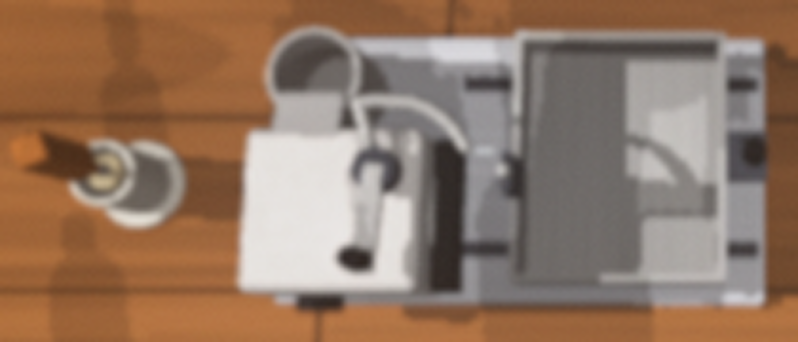

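View pics/c2.png

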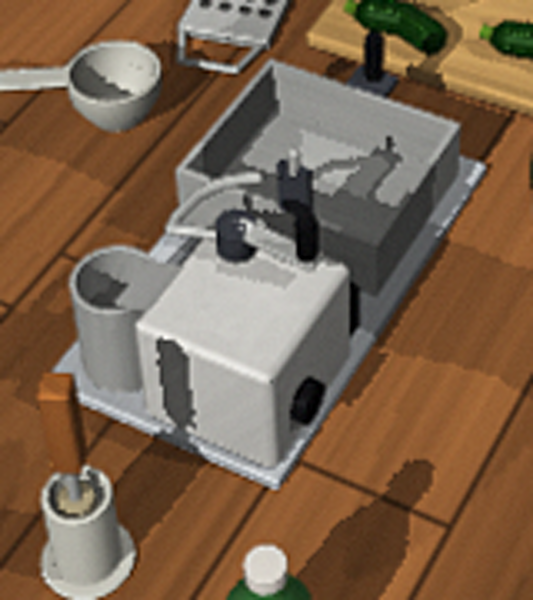

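Crop positions: cup rim centre ≈(212.6,199), lever pivot ≈(229,225), cam knob top ≈(223.5,248), hopper knob top ≈(328,220). The hopper is fully back and the lever is open (along −x). The brush handle top is at ≈(137,218) top and (242,304) side. I'll turn these into points.

```bash
python3 - <<'E'
from h import *
np.set_printoptions(suppress=True,precision=1)
t=cap("top","pics/t1.png");s=cap("side")
T=lambda u,v:(130+u/3.8,180+v/3.8); S=lambda u,v:(225+u/3.333,190+v/3.333)
for n,z,a,b in [("cup rim",114,(314,72),None),("camknob",202,(355,256),(300,195)),("pivot",178,(377,168),(236,222)),("hopknob",135,(753,148),(375,32)),
 ("handle top",209,(25,146),(57,380)),("holder rim",85,(103,173),(78,492)),("pin top",160,(503,170),(293,153)),
 ("hop c1",86,(516,35),None),("hop c2",86,(724,35),None),("hop c3",86,(724,278),None),("hop c4",86,(516,282),None),("base tr",14,(766,40),None),("base br",14,(766,304),None)]:
    o,d=ray(t,*T(*a));l=o+d*(z-o[2])/d[2];print(n,l,end=" ")
    if b:
        o2,d2=ray(s,*S(*b));print("side",o2+d2*(z-o2[2])/d2[2],end=" ")
        k=np.linalg.lstsq(np.c_[d,-d2],o2-o,rcond=None)[0];print("tri",o+d*k[0],o2+d2*k[1])
    else:print()
hsv=cv2.cvtColor(t["img"],cv2.COLOR_RGB2HSV);m=cv2.inRange(hsv,(38,60,10),(90,255,130))
m[:180]=0;m[290:]=0;m[:,:355]=0;m[:,445:]=0
m=cv2.morphologyEx(m,cv2.MORPH_CLOSE,np.ones((3,3)))
n,L,st,ce=cv2.connectedComponentsWithStats(m)
for i in range(1,n):
    if st[i,4]<40:continue
    pts=np.argwhere(L==i)[:,::-1]
    W=np.array([onz(t,u,v,38) for u,v in pts]);c=W.mean(0);w,V=np.linalg.eigh(np.cov(W[:,:2].T))
    print("cg",ce[i],st[i,4],c,"len",np.sqrt(w*12)[::-1],"ax deg",np.degrees(np.arctan2(V[1,1],V[0,1])))
E
```

```text
cup rim [574.7 247.4 114. ] 
camknob [426.9 187.8 202. ] side [443.5 173.8 202. ] tri [426.  184.2 217. ] [435.4 187.9 218.4]
pivot [492.  180.6 178. ] side [485.7 202.1 178. ] tri [494.4 185.3 157.8] [496.2 186.  158.2]
hopknob [512.9 -94.5 135. ] side [ 516.8 -101.3  135. ] tri [512.  -94.3 141.8] [513.1 -93.9 141.9]
handle top [503.6 420.1 209. ] side [503.1 413.8 209. ] tri [502.9 417.6 214.4] [500.5 416.6 213.6]
holder rim [498.7 416.   85. ] side [499.6 416.8  85. ] tri [498.8 416.2  84.4] [499.8 416.6  84.6]
pin top [492.8  91.7 160. ] side [493.1  97.3 160. ] tri [493.3  92.4 155.2] [495.5  93.3 155.6]
hop c1 [610.7  95.   86. ] 
hop c2 [611.3 -72.6  86. ] 
hop c3 [416.6 -72.9  86. ] 
hop c4 [413.4  89.7  86. ] 
base tr [ 622.3 -109.2   14. ] 
base br [ 398.4 -108.4   14. ] 
cg [370.  210.8] 207 [ 552.2 -229.7   38. ] len [89.6 25.1] ax deg 174.25514024707647
cg [398.3 210.8] 183 [ 552.3 -319.7   38. ] len [84.1 24.4] ax deg -170.41676809441182
cg [417.3 249.8] 191 [ 429.6 -374.5   38. ] len [85.9 24.7] ax deg 171.89916232676768
cg [380.6 255.6] 228 [ 411.7 -259.8   38. ] len [88.4 26.7] ax deg 177.80347376343713
```

{"api": "move_arm", "payload": {"motion": [{"offset": [0, 0, -0.06], "angular": [0, 0, 9]}, {"offset": [0.04, -0.03, -0.09], "angular": [0, 0, 18.2]}, {"offset": [0.09, -0.07, -0.09], "angular": [0, 0, 18.2]}, {"offset": [0.14, -0.11, -0.09], "angular": [0, 0, 18.2]}, {"offset": [0.19, -0.148, -0.09], "angular": [0, 0, 18.2]}]}}

```text
schema error: expected keys offset, angular, jaw
```

```bash
python3 - <<'E'
from h import *
np.set_printoptions(suppress=True,precision=3)
t=cap("top");s=cap("side")
a=cv2.resize(t["img"][205:240,128:173],None,fx=12,fy=12,interpolation=cv2.INTER_CUBIC)
b=cv2.resize(s["img"][295:370,230:265],None,fx=7,fy=7,interpolation=cv2.INTER_CUBIC)
im=np.zeros((530,800,3),np.uint8);im[:420,:540]=a;im[:525,545:790]=b
cv2.imwrite("pics/br.png",im[:,:,::-1])
p,r,st=pose();print(p,r.as_matrix(),st["joints"],st["time_s"])
E
```

```text
[ 164.535 -498.476  213.925] [[ 0.95   0.313 -0.   ]
 [ 0.313 -0.95   0.   ]
 [ 0.    -0.    -1.   ]] [-1.475  0.313  1.498  0.     1.331 -0.223] 0.3
```

View pics/br.png

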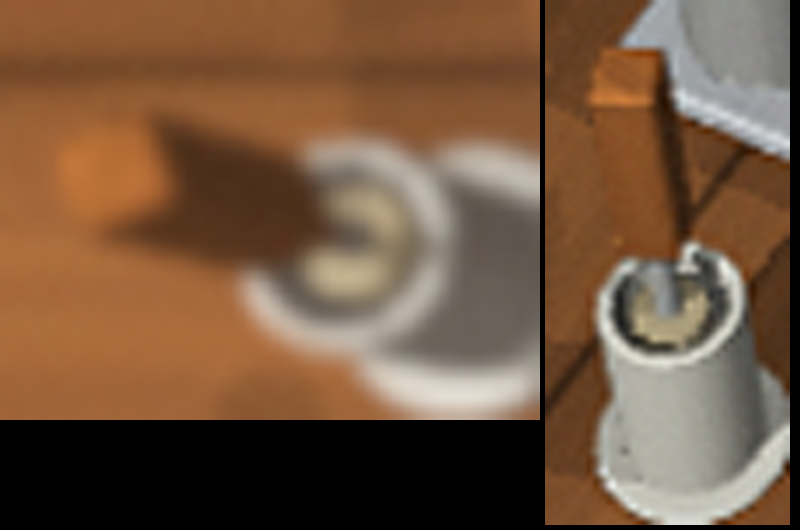

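The brush stands near-vertical. Its handle's top face is at (590,102),(655,107),(665,55),(605,50) in the side enlargement, which gives the yaw.

```bash
python3 - <<'E'
from h import *
np.set_printoptions(suppress=True,precision=1)
s=cap("side");t=cap("top")
P=[onz(s,230+(u-545)/7,295+v/7,211) for u,v in[(590,102),(655,107),(665,55),(605,50)]]
P=np.array(P);print(P,P.mean(0))
for i in range(4):
    e=P[(i+1)%4]-P[i];print(np.linalg.norm(e),np.degrees(np.arctan2(e[1],e[0]))%90)
print(onz(t,128+115/12,205+170/12,211))
E
```

```text
[[504.2 434.  211. ]
 [484.3 426.  211. ]
 [493.6 406.9 211. ]
 [512.3 414.3 211. ]] [498.6 420.3 211. ]
21.472162567638552 21.896888708556475
21.239735300204092 25.772863787085228
20.13559427958159 21.368911217210538
21.376925760806866 22.16040760641461
[501.4 416.4 211. ]
```

{"api": "move_arm", "payload": {"motion": [{"offset": [0, 0, -0.06], "angular": [0, 0, 9], "jaw": 0.085}, {"offset": [0.04, -0.03, -0.09], "angular": [0, 0, 18.2], "jaw": 0.085}, {"offset": [0.09, -0.07, -0.09], "angular": [0, 0, 18.2], "jaw": 0.085}, {"offset": [0.14, -0.11, -0.09], "angular": [0, 0, 18.2], "jaw": 0.085}, {"offset": [0.19, -0.148, -0.09], "angular": [0, 0, 18.2], "jaw": 0.085}]}}

```text
time_s: 1.02
eef_pos: [297.3, -299.5, 304.2]
ee_rot: [0.0, 1.0, 0.0, 0.0]
force: [1.6, -0.7, 0.9]
grip_width: 0.993
```

{"api": "move_arm", "payload": {"motion": [{"offset": [0.015, -0.055, 0], "angular": [0, 0, 0], "jaw": 0.085}, {"offset": [0.03, -0.11, 0], "angular": [0, 0, 0], "jaw": 0.085}, {"offset": [0.045, -0.165, 0], "angular": [0, 0, 0], "jaw": 0.085}, {"offset": [0.06, -0.22, 0], "angular": [0, 0, 0], "jaw": 0.085}, {"offset": [0.075, -0.275, 0], "angular": [0, 0, 0], "jaw": 0.085}]}}

```text
time_s: 1.65
eef_pos: [371.5, -24.3, 304.3]
ee_rot: [0.0, 1.0, 0.0, 0.0]
force: [0.2, -1.3, 0.1]
grip_width: 0.992
```

{"api": "move_arm", "payload": {"motion": [{"offset": [0.015, -0.055, 0], "angular": [0, 0, 0], "jaw": 0.085}, {"offset": [0.03, -0.11, 0], "angular": [0, 0, 0], "jaw": 0.085}, {"offset": [0.045, -0.165, 0], "angular": [0, 0, 0], "jaw": 0.085}, {"offset": [0.06, -0.22, 0], "angular": [0, 0, 0], "jaw": 0.085}, {"offset": [0.075, -0.275, 0], "angular": [0, 0, 0], "jaw": 0.085}]}}

```text
time_s: 2.28
eef_pos: [446.2, 251.0, 304.2]
ee_rot: [0.0, 1.0, 0.001, 0.0]
force: [1.2, -0.6, 0.2]
grip_width: 0.994
```

{"api": "move_arm", "payload": {"motion": [{"offset": [0.018, -0.056, 0], "angular": [0, 0, -10], "jaw": 0.085}, {"offset": [0.036, -0.112, 0], "angular": [0, 0, -20], "jaw": 0.085}, {"offset": [0.054, -0.167, 0], "angular": [0, 0, -22], "jaw": 0.085}, {"offset": [0.054, -0.167, 0.03], "angular": [0, 0, -22], "jaw": 0.085}, {"offset": [0.054, -0.167, 0.06], "angular": [0, 0, -22], "jaw": 0.085}]}}

```text
time_s: 2.9
eef_pos: [499.9, 416.7, 242.5]
ee_rot: [0.0, 0.981, 0.192, -0.0]
force: [-0.0, 0.1, -0.1]
grip_width: 0.996
```

```bash
python3 - <<'E'
from h import *
t=cap("top");s=cap("side")
a=cv2.resize(t["img"][190:260,120:190],None,fx=6,fy=6,interpolation=cv2.INTER_CUBIC)
b=cv2.resize(s["img"][230:370,210:290],None,fx=4,fy=4,interpolation=cv2.INTER_CUBIC)
im=np.zeros((560,750,3),np.uint8);im[:420,:420]=a;im[:,425:745]=b
cv2.imwrite("pics/br2.png",im[:,:,::-1])
p,r,st=pose();print(p,st["joints"])
E
```

```text
[498.82288709 415.53170984 240.51035753] [ 5.14460645e-01  5.91219472e-01  1.01410147e+00 -3.27360084e-05
  1.54296973e+00  1.69996201e+00]
```

View pics/br2.png

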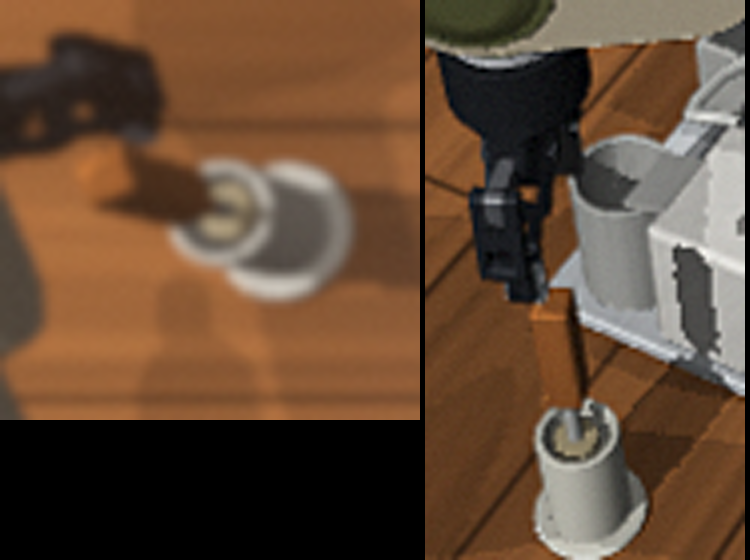

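The gripper is above the handle, with a fingertip seen at (130,90) in the top crop and (520,290) in the side crop. I'll check these against projections.

```bash
python3 - <<'E'
from h import *
t=cap("top");s=cap("side")
p,r,_=pose();M=r.as_matrix();print(p,M)
for sg in(1,-1):
  for w in (42,57):
    P=p+M[:,1]*sg*w+M[:,2]*(-2)
    a=proj(t,P)[0];b=proj(s,P)[0]
    print(P.round(),"top crop",(a-[120,190])*6,"side crop",(b-[210,230])*4+[425,0])
P=[500.5,418,211];print((proj(t,P)[0]-[120,190])*6,(proj(s,P)[0]-[210,230])*4+[425,0])
E
```

```text
[499.99070289 415.99215282 244.95496084] [[ 9.26793180e-01  3.75571833e-01  4.47764024e-04]
 [ 3.75571763e-01 -9.26793286e-01  2.34874436e-04]
 [ 5.03196913e-04 -4.95125013e-05 -9.99999872e-01]]
[516. 377. 247.] top crop [162.64414508 131.11251993] side crop [564.34816404 201.2413793 ]
[521. 363. 247.] top crop [196.40864894 118.26806623] side crop [570.0113203  181.76842258]
[484. 455. 247.] top crop [-28.57714117 203.78143379] side crop [530.49391317 317.63778813]
[479. 469. 247.] top crop [-63.12070589 216.89557481] side crop [524.03611662 339.83829231]
[101.6749367  176.93814141] [552.47371086 300.67600891]
```

{"api": "move_arm", "payload": {"motion": [{"offset": [0, -0.002, 0.03], "angular": [0, 0, 0], "jaw": 0.085}, {"offset": [0, -0.002, 0.06], "angular": [0, 0, 0], "jaw": 0.085}, {"offset": [0, -0.002, 0.08], "angular": [0, 0, 0], "jaw": 0.085}, {"offset": [0, -0.002, 0.08], "angular": [0, 0, 0], "jaw": 0.015}, {"offset": [0, -0.002, 0.08], "angular": [0, 0, 0], "jaw": 0.015}], "squeeze": 40}}

```text
time_s: 3.72
eef_pos: [499.9, 418.2, 166.3]
ee_rot: [-0.001, 0.982, 0.191, 0.002]
force: [-0.1, 0.1, -0.2]
grip_width: 0.599
```

{"api": "move_arm", "payload": {"motion": [{"offset": [0, 0, 0], "angular": [0, 0, 0], "jaw": 0.015}, {"offset": [0, 0, 0], "angular": [0, 0, 0], "jaw": 0.015}, {"offset": [0, 0, 0], "angular": [0, 0, 0], "jaw": 0.015}]}}

```text
time_s: 4.1
eef_pos: [499.6, 418.1, 165.4]
ee_rot: [-0.0, 0.982, 0.191, 0.001]
force: [0.0, -0.6, 5.4]
grip_width: 0.274
```

Gripped (23.4 mm). I lift it and look.

{"api": "move_arm", "payload": {"motion": [{"offset": [0, 0, -0.03], "angular": [0, 0, 0], "jaw": 0.015}, {"offset": [0, 0, -0.06], "angular": [0, 0, 0], "jaw": 0.015}, {"offset": [0, 0, -0.095], "angular": [0, 0, 0], "jaw": 0.015}, {"offset": [0, 0, -0.13], "angular": [0, 0, 0], "jaw": 0.015}, {"offset": [0, 0, -0.14], "angular": [0, 0, 0], "jaw": 0.015}]}}

```text
time_s: 4.72
eef_pos: [499.4, 418.1, 306.0]
ee_rot: [-0.001, 0.982, 0.191, 0.002]
force: [-0.5, 0.5, -1.0]
grip_width: 0.27
```

```bash
python3 - <<'E'
from h import *
np.set_printoptions(suppress=True,precision=1)
t=cap("top");s=cap("side");p,r,st=pose();print(p,st["grip_width"],st["force"])
for c,n in((t,"top"),(s,"side")):
    g=[]
    for z in (0,40,74,115): 
        q=proj(c,[p[0],p[1],p[2]+8-165+z])[0];g.append(q)
    print(n,np.array(g))
a=cv2.resize(t["img"][190:260,120:190],None,fx=6,fy=6,interpolation=cv2.INTER_CUBIC)
b=cv2.resize(s["img"][230:370,200:280],None,fx=4,fy=4,interpolation=cv2.INTER_CUBIC)
im=np.zeros((560,750,3),np.uint8);im[:420,:420]=a;im[:,425:745]=b
cv2.imwrite("pics/br3.png",im[:,:,::-1])
E
```

```text
[499.2 417.9 304. ] 0.2763519177255613 [ 0.5  0.3 -0.8]
top [[147.4 222.9]
 [141.  221.1]
 [135.2 219.5]
 [127.6 217.4]]
side [[245.5 322.5]
 [243.5 311.9]
 [241.9 302.5]
 [239.7 290.8]]
```

View pics/br3.png

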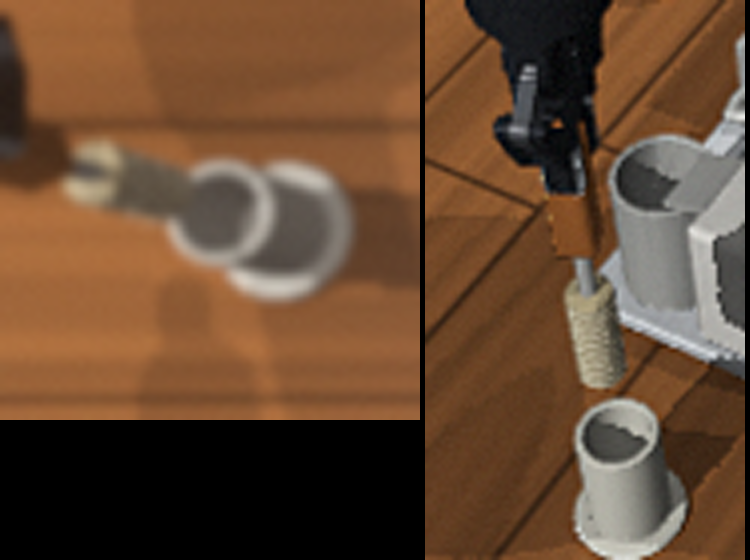

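Brush tip seen at (606,382) in the side crop, within 3 px of the prediction, and the brush is upright. Now over the cup.

{"api": "move_arm", "payload": {"motion": [{"offset": [0.001, 0.04, 0], "angular": [0, 0, 0], "jaw": 0.015}, {"offset": [0.002, 0.09, 0], "angular": [0, 0, 0], "jaw": 0.015}, {"offset": [0.004, 0.14, 0], "angular": [0, 0, 0], "jaw": 0.015}, {"offset": [0.005, 0.18, 0], "angular": [0, 0, 0], "jaw": 0.015}, {"offset": [0.005, 0.187, 0], "angular": [0, 0, 0], "jaw": 0.015}]}}

```text
time_s: 5.45
eef_pos: [574.5, 244.2, 302.0]
ee_rot: [0.0, 0.982, 0.19, -0.002]
force: [0.4, -0.0, -0.6]
grip_width: 0.273
```

```bash
python3 - <<'E'
from h import *
np.set_printoptions(suppress=True,precision=1)
t=cap("top");s=cap("side");p,r,st=pose();print(p,st["grip_width"],st["force"])
print("rim from side",onz(s,259.5,276.7,114))
print("tip expected",proj(s,p-[0,0,157])[0], proj(t,p-[0,0,157])[0])
# overlay the cup rim estimate
a=np.linspace(0,6.28,60);rim=np.c_[574.7+37*np.cos(a),247.4+37*np.sin(a),a*0+114]
b=cv2.resize(s["img"][210:330,230:330],None,fx=5,fy=5,interpolation=cv2.INTER_CUBIC)
for q in proj(s,rim): cv2.circle(b,tuple(((q+.5-[230,210])*5).astype(int)),1,(255,0,0),-1)
a2=cv2.resize(t["img"][180:230,190:240],None,fx=6,fy=6,interpolation=cv2.INTER_CUBIC)
for q in proj(t,rim): cv2.circle(a2,tuple(((q+.5-[190,180])*6).astype(int)),1,(255,0,0),-1)
im=np.zeros((600,800,3),np.uint8);im[:600,:500]=b;im[:300,500:]=a2
cv2.imwrite("pics/cup.png",im[:,:,::-1])
E
```

```text
[573.8 246.1 302.7] 0.27649454844025223 [-0.3  0.5 -1.8]
rim from side [568.3 258.7 114. ]
tip expected [259.3 264.8] [210.1 197.3]
```

View pics/cup.png

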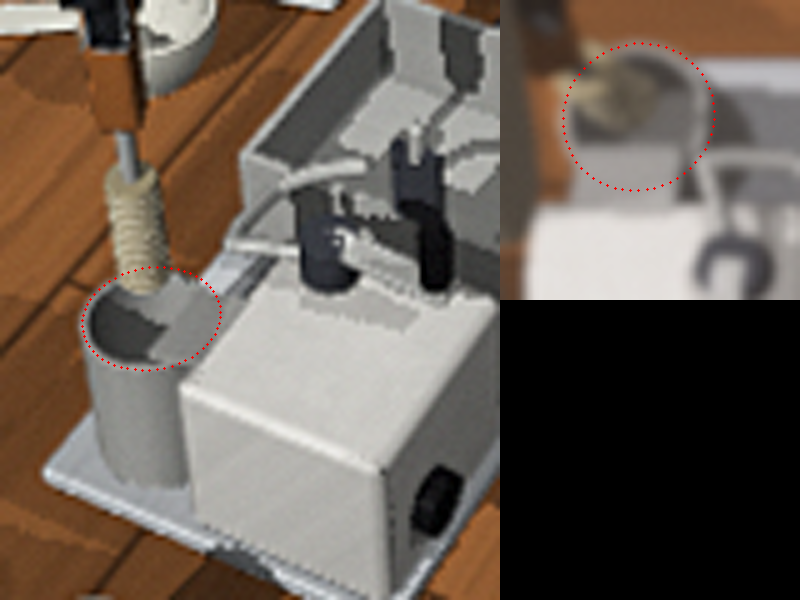

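The overlaid rim fits in the side view. The brush is over the cup, and a chute lip covers the cup's −x side, so I shift +6 mm in x and go down.

{"api": "move_arm", "payload": {"motion": [{"offset": [0.006, 0, 0.01], "angular": [0, 0, 0], "jaw": 0.015}, {"offset": [0.006, 0, 0.025], "angular": [0, 0, 0], "jaw": 0.015}, {"offset": [0.006, 0, 0.04], "angular": [0, 0, 0], "jaw": 0.015}, {"offset": [0.006, 0, 0.055], "angular": [0, 0, 0], "jaw": 0.015}, {"offset": [0.006, 0, 0.07], "angular": [0, 0, 0], "jaw": 0.015}]}}

```text
time_s: 6.18
eef_pos: [579.4, 248.7, 232.9]
ee_rot: [0.0, 0.982, 0.191, -0.0]
force: [-0.8, 0.1, -0.8]
grip_width: 0.274
```

{"api": "move_arm", "payload": {"motion": [{"offset": [0, 0, 0.02], "angular": [0, 0, 0], "jaw": 0.015}, {"offset": [0, 0, 0.04], "angular": [0, 0, 0], "jaw": 0.015}, {"offset": [0, 0, 0.048], "angular": [0, 0, 0], "jaw": 0.015}, {"offset": [0, 0, 0.049], "angular": [0, 0, 0], "jaw": 0.015}, {"offset": [0, 0, 0.049], "angular": [0, 0, 0], "jaw": 0.015}]}}

```text
time_s: 6.8
eef_pos: [579.9, 248.7, 185.8]
ee_rot: [-0.0, 0.982, 0.191, 0.001]
force: [0.4, 0.4, -1.5]
grip_width: 0.277
```

{"api": "move_arm", "payload": {"motion": [{"offset": [0, 0, -0.03], "angular": [0, 0, 0], "jaw": 0.015}, {"offset": [0, 0, -0.06], "angular": [0, 0, 0], "jaw": 0.015}, {"offset": [0, 0, -0.076], "angular": [0, 0, 0], "jaw": 0.015}, {"offset": [0, 0, -0.076], "angular": [0, 0, 0], "jaw": 0.015}, {"offset": [0, 0, -0.076], "angular": [0, 0, 0], "jaw": 0.015}]}}

```text
time_s: 7.42
eef_pos: [579.2, 248.6, 259.8]
ee_rot: [0.0, 0.982, 0.191, -0.001]
force: [1.7, -0.3, -0.2]
grip_width: 0.272
```

{"api": "move_arm", "payload": {"motion": [{"offset": [0, 0, 0.03], "angular": [0, 0, 0], "jaw": 0.015}, {"offset": [0, 0, 0.06], "angular": [0, 0, 0], "jaw": 0.015}, {"offset": [0, 0, 0.076], "angular": [0, 0, 0], "jaw": 0.015}, {"offset": [0, 0, 0.076], "angular": [0, 0, 0], "jaw": 0.015}, {"offset": [0, 0, 0.076], "angular": [0, 0, 0], "jaw": 0.015}]}}

```text
time_s: 8.05
eef_pos: [580.0, 248.8, 186.2]
ee_rot: [-0.0, 0.982, 0.191, 0.001]
force: [0.1, 0.2, -0.5]
grip_width: 0.274
```

```bash
python3 - <<'E'
from h import *
np.set_printoptions(suppress=True,precision=1)
s=cap("side");t=cap("top");p,r,st=pose();print(p,st["grip_width"],st["force"],st["time_s"])
P=[p+[0,0,8-165+115]];print("wire/handle joint expected",proj(s,P)[0])
b=cv2.resize(s["img"][210:310,230:330],None,fx=5,fy=5,interpolation=cv2.INTER_CUBIC)
m=t["img"][180:300,350:450];a=cv2.resize(m,None,fx=3,fy=3)
im=np.zeros((500,800,3),np.uint8);im[:,:500]=b;im[:360,500:]=a
cv2.imwrite("pics/in.png",im[:,:,::-1])
E
```

```text
[580.  248.8 186.3] 0.2726745393113069 [-0.1  0.5 -1.2] 8.15
wire/handle joint expected [256.8 265. ]
```

View pics/in.png

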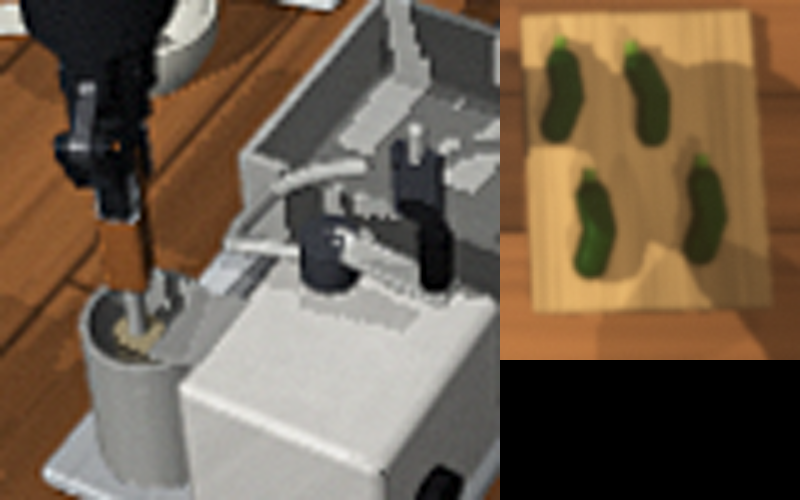

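The head is inside the cup and the handle bottom (130,285) sits as expected. The tip is about 9 mm above the floor (limit 18). For margin I go slightly deeper and add a further stroke, then go back to the holder.

{"api": "move_arm", "payload": {"motion": [{"offset": [0, 0, 0.002], "angular": [0, 0, 0], "jaw": 0.015}, {"offset": [0, 0, 0.004], "angular": [0, 0, 0], "jaw": 0.015}, {"offset": [0, 0, 0.005], "angular": [0, 0, 0], "jaw": 0.015}, {"offset": [0, 0, 0.005], "angular": [0, 0, 0], "jaw": 0.015}]}}

```text
time_s: 8.65
eef_pos: [579.5, 248.7, 180.0]
ee_rot: [0.0, 0.982, 0.191, -0.0]
force: [0.3, 0.0, -1.2]
grip_width: 0.275
```

{"api": "move_arm", "payload": {"motion": [{"offset": [0, 0, -0.03], "angular": [0, 0, 0], "jaw": 0.015}, {"offset": [0, 0, -0.06], "angular": [0, 0, 0], "jaw": 0.015}, {"offset": [0, 0, -0.08], "angular": [0, 0, 0], "jaw": 0.015}, {"offset": [0, 0, -0.08], "angular": [0, 0, 0], "jaw": 0.015}, {"offset": [0, 0, -0.08], "angular": [0, 0, 0], "jaw": 0.015}]}}

```text
time_s: 9.28
eef_pos: [579.2, 248.6, 258.9]
ee_rot: [0.0, 0.982, 0.191, -0.001]
force: [-0.4, 0.2, -1.6]
grip_width: 0.271
```

{"api": "move_arm", "payload": {"motion": [{"offset": [0, 0, 0.03], "angular": [0, 0, 0], "jaw": 0.015}, {"offset": [0, 0, 0.06], "angular": [0, 0, 0], "jaw": 0.015}, {"offset": [0, 0, 0.08], "angular": [0, 0, 0], "jaw": 0.015}, {"offset": [0, 0, 0.08], "angular": [0, 0, 0], "jaw": 0.015}, {"offset": [0, 0, 0.08], "angular": [0, 0, 0], "jaw": 0.015}]}}

```text
time_s: 9.9
eef_pos: [579.2, 248.6, 179.2]
ee_rot: [0.0, 0.982, 0.191, -0.001]
force: [0.6, -0.6, -1.0]
grip_width: 0.277
```

{"api": "move_arm", "payload": {"motion": [{"offset": [0, 0, -0.03], "angular": [0, 0, 0], "jaw": 0.015}, {"offset": [0, 0, -0.06], "angular": [0, 0, 0], "jaw": 0.015}, {"offset": [0, 0, -0.08], "angular": [0, 0, 0], "jaw": 0.015}, {"offset": [0, 0, -0.08], "angular": [0, 0, 0], "jaw": 0.015}, {"offset": [0, 0, -0.12], "angular": [0, 0, 0], "jaw": 0.015}]}}

```text
time_s: 10.52
eef_pos: [578.5, 248.4, 296.2]
ee_rot: [0.0, 0.982, 0.191, -0.004]
force: [0.6, 0.0, -0.0]
grip_width: 0.272
```

{"api": "move_arm", "payload": {"motion": [{"offset": [-0.005, 0, -0.005], "angular": [0, 0, 0], "jaw": 0.015}, {"offset": [-0.011, -0.05, -0.005], "angular": [0, 0, 0], "jaw": 0.015}, {"offset": [-0.011, -0.1, -0.005], "angular": [0, 0, 0], "jaw": 0.015}, {"offset": [-0.011, -0.15, -0.005], "angular": [0, 0, 0], "jaw": 0.015}, {"offset": [-0.011, -0.187, -0.005], "angular": [0, 0, 0], "jaw": 0.015}]}}

```text
time_s: 11.15
eef_pos: [497.7, 419.4, 302.9]
ee_rot: [0.0, 0.981, 0.192, -0.001]
force: [0.5, -0.2, -1.6]
grip_width: 0.277
```

{"api": "move_arm", "payload": {"motion": [{"offset": [0, 0.002, 0.02], "angular": [0, 0, 0], "jaw": 0.015}, {"offset": [0, 0.002, 0.05], "angular": [0, 0, 0], "jaw": 0.015}, {"offset": [0, 0.002, 0.08], "angular": [0, 0, 0], "jaw": 0.015}, {"offset": [0, 0.002, 0.11], "angular": [0, 0, 0], "jaw": 0.015}, {"offset": [0, 0.002, 0.125], "angular": [0, 0, 0], "jaw": 0.015}]}}

```text
time_s: 11.78
eef_pos: [498.7, 415.3, 176.8]
ee_rot: [0.001, 0.982, 0.191, -0.002]
force: [0.5, -0.0, -0.6]
grip_width: 0.27
```

{"api": "move_arm", "payload": {"motion": [{"offset": [0, 0, 0.006], "angular": [0, 0, 0], "jaw": 0.015}, {"offset": [0, 0, 0.01], "angular": [0, 0, 0], "jaw": 0.015}, {"offset": [0, 0, 0.01], "angular": [0, 0, 0], "jaw": 0.015}, {"offset": [0, 0, 0.01], "angular": [0, 0, 0], "jaw": 0.04}, {"offset": [0, 0, 0.01], "angular": [0, 0, 0], "jaw": 0.085}]}}

```text
time_s: 12.4
eef_pos: [500.0, 416.1, 170.7]
ee_rot: [-0.0, 0.982, 0.191, 0.0]
force: [-0.2, 0.3, -0.2]
grip_width: 0.668
```

{"api": "move_arm", "payload": {"motion": [{"offset": [0, 0, 0], "angular": [0, 0, 0], "jaw": 0.085}, {"offset": [0, 0, -0.04], "angular": [0, 0, 0], "jaw": 0.085}, {"offset": [0, 0, -0.08], "angular": [0, 0, 0], "jaw": 0.085}, {"offset": [0, 0, -0.13], "angular": [0, 0, 11], "jaw": 0.085}, {"offset": [0, 0, -0.14], "angular": [0, 0, 22], "jaw": 0.085}]}}

```text
time_s: 13.02
eef_pos: [500.4, 416.3, 314.2]
ee_rot: [-0.002, 1.0, 0.002, 0.003]
force: [-0.6, -0.3, -0.5]
grip_width: 0.997
```

{"api": "move_arm", "payload": {"motion": [{"offset": [0, 0.058, 0], "angular": [0, 0, 0], "jaw": 0.085}, {"offset": [0, 0.116, 0], "angular": [0, 0, 0], "jaw": 0.085}, {"offset": [0, 0.174, 0], "angular": [0, 0, 0], "jaw": 0.085}, {"offset": [0, 0.232, 0], "angular": [0, 0, 0], "jaw": 0.085}, {"offset": [0, 0.29, 0], "angular": [0, 0, 0], "jaw": 0.085}]}}

```text
time_s: 13.65
eef_pos: [502.5, 124.2, 310.4]
ee_rot: [0.0, 1.0, 0.005, 0.0]
force: [0.5, 0.2, -0.7]
grip_width: 0.992
```

{"api": "move_arm", "payload": {"motion": [{"offset": [0.01, 0.058, 0], "angular": [0, 0, 0], "jaw": 0.085}, {"offset": [0.02, 0.116, 0], "angular": [0, 0, 0], "jaw": 0.085}, {"offset": [0.03, 0.174, 0], "angular": [0, 0, 0], "jaw": 0.085}, {"offset": [0.04, 0.232, 0], "angular": [0, 0, 0], "jaw": 0.085}, {"offset": [0.05, 0.29, 0], "angular": [0, 0, 0], "jaw": 0.085}]}}

```text
time_s: 14.28
eef_pos: [555.8, -165.4, 310.4]
ee_rot: [0.0, 1.0, 0.005, 0.0]
force: [0.5, -0.4, -0.0]
grip_width: 0.992
```

```bash
cat > cg.py <<'E'
from h import *
np.set_printoptions(suppress=True,precision=1)
def find(box=(355,445,180,290),z=38):
    t=cap("top")
    hsv=cv2.cvtColor(t["img"],cv2.COLOR_RGB2HSV);m=cv2.inRange(hsv,(35,60,10),(90,255,140))
    k=np.zeros_like(m);k[box[2]:box[3],box[0]:box[1]]=255;m&=k
    m=cv2.morphologyEx(m,cv2.MORPH_CLOSE,np.ones((3,3)))
    n,L,st,ce=cv2.connectedComponentsWithStats(m)
    for i in range(1,n):
        if st[i,4]<40:continue
        W=np.array([onz(t,u,v,z) for v,u in np.argwhere(L==i)]);c=W.mean(0);w,V=np.linalg.eigh(np.cov(W[:,:2].T))
        print("cg",ce[i],st[i,4],c,"len",np.sqrt(w*12)[::-1],"ax",np.degrees(np.arctan2(V[1,1],V[0,1]))%180)
    return t
def brush():
    s=cap("side");hsv=cv2.cvtColor(s["img"],cv2.COLOR_RGB2HSV)
    return s
E
python3 - <<'E'
from cg import *
t=find();s=cap("side")
p,r,st=pose();print(p,r.as_matrix().round(3).tolist(),st["joints"],st["time_s"])
b=cv2.resize(s["img"][285:375,220:280],None,fx=5,fy=5,interpolation=cv2.INTER_CUBIC)
a=cv2.resize(t["img"][180:280,130:250],None,fx=4,fy=4,interpolation=cv2.INTER_CUBIC)
im=np.zeros((450,800,3),np.uint8);im[:450,:300]=b;im[:400,310:790]=a
cv2.imwrite("pics/back.png",im[:,:,::-1])
E
```

```text
cg [370.9 204.3] 126 [ 573.  -233.1   38. ] len [46.9 26.7] ax 14.3932647286247
cg [399.9 213.8] 216 [ 542.9 -324.2   38. ] len [78.3 28.2] ax 3.9202670717501746
cg [417.6 250. ] 261 [ 429.1 -375.4   38. ] len [94.  28.6] ax 175.37326882621548
cg [380.8 255.5] 272 [ 411.9 -260.4   38. ] len [93.4 29. ] ax 178.61669885870643
[ 555.6 -168.4  308.9] [[1.0, 0.005, -0.001], [0.005, -1.0, -0.0], [-0.001, 0.0, -1.0]] [-0.5  0.4  1.1 -0.   1.6  1.1] 14.375
```

View pics/back.png

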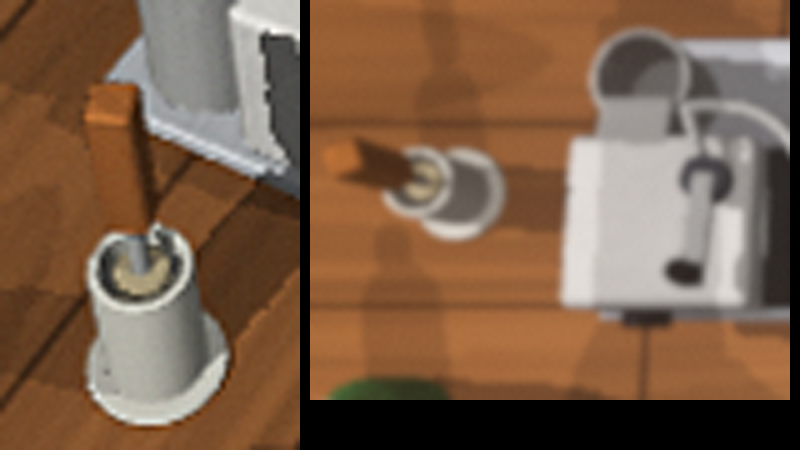

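The brush stands upright in the holder. First courgette: the one at (370,211), body centre (552,−230).

{"api": "move_arm", "payload": {"motion": [{"offset": [-0.002, 0.055, 0.02], "angular": [0, 0, 0], "jaw": 0.07}, {"offset": [-0.004, 0.063, 0.08], "angular": [0, 0, 0], "jaw": 0.07}, {"offset": [-0.004, 0.063, 0.14], "angular": [0, 0, 0], "jaw": 0.07}, {"offset": [-0.004, 0.063, 0.2], "angular": [0, 0, 0], "jaw": 0.07}, {"offset": [-0.004, 0.063, 0.25], "angular": [0, 0, 0], "jaw": 0.07}]}}

```text
time_s: 15.0
eef_pos: [552.0, -225.6, 58.2]
ee_rot: [-0.0, 1.0, 0.005, -0.0]
force: [0.3, 0.1, -0.4]
grip_width: 0.824
```

{"api": "move_arm", "payload": {"motion": [{"offset": [0, 0, 0.015], "angular": [0, 0, 0], "jaw": 0.07}, {"offset": [0, 0, 0.023], "angular": [0, 0, 0], "jaw": 0.07}, {"offset": [0, 0, 0.023], "angular": [0, 0, 0], "jaw": 0.02}, {"offset": [0, 0, 0.023], "angular": [0, 0, 0], "jaw": 0.02}, {"offset": [0, 0, 0.023], "angular": [0, 0, 0], "jaw": 0.02}], "squeeze": 25}}

```text
time_s: 15.62
eef_pos: [553.3, -227.4, 38.8]
ee_rot: [0.001, 1.0, 0.005, 0.001]
force: [-0.9, -3.0, 6.0]
grip_width: 0.234
```

Only 20 mm opening, so no proper grip. I lift and look.

{"api": "move_arm", "payload": {"motion": [{"offset": [0, 0, 0], "angular": [0, 0, 0], "jaw": 0.07}, {"offset": [0, 0, -0.02], "angular": [0, 0, 0], "jaw": 0.07}, {"offset": [0, 0, -0.08], "angular": [0, 0, 0], "jaw": 0.07}, {"offset": [0, -0.06, -0.14], "angular": [0, 0, 0], "jaw": 0.07}, {"offset": [0, -0.12, -0.2], "angular": [0, 0, 0], "jaw": 0.07}]}}

```text
time_s: 16.25
eef_pos: [551.1, -137.1, 207.1]
ee_rot: [-0.0, 1.0, 0.005, 0.0]
force: [0.9, -0.8, -0.3]
grip_width: 0.826
```

```bash
python3 - <<'E'
from cg import *
t=find();s=cap("side");p,r,st=pose();print(p,st["time_s"])
a=cv2.resize(t["img"][175:295,345:455],None,fx=4,fy=4,interpolation=cv2.INTER_CUBIC)
b=cv2.resize(s["img"][155:230,310:410],None,fx=3.5,fy=3.5,interpolation=cv2.INTER_CUBIC)
im=np.zeros((480,800,3),np.uint8);im[:,:440]=a;im[:262,445:795]=b[:262,:350]
cv2.imwrite("pics/m1.png",im[:,:,::-1])
E
```

```text
cg [398.7 211.5] 250 [ 550.2 -320.8   38. ] len [92.  29.3] ax 11.196818954496706
cg [372.4 217.9] 56 [ 529.3 -236.9   38. ] len [57.9 10. ] ax 155.6388677215951
cg [417.5 250.4] 253 [ 427.9 -375.2   38. ] len [92.2 28.2] ax 174.82174016302147
cg [380.7 255.4] 263 [ 412.3 -260.1   38. ] len [92.5 28.4] ax 178.22864757815495
[ 553.  -135.2  210.9] 16.35
```

View pics/m1.png

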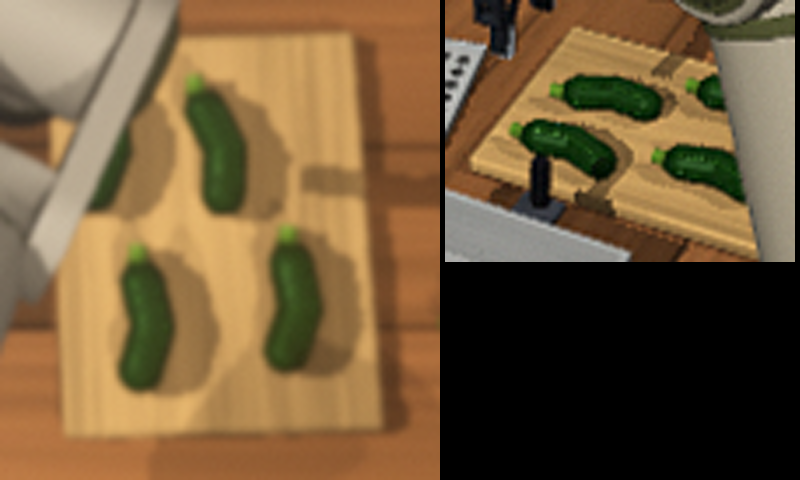

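The first courgette is still on the board, partly hidden by the arm (right edge at (130,150), side view (565,150)). I measure it in the side view.

```bash
cat >> cg.py <<'E'
def sidefind(z=38,box=(300,420,150,260)):
    t=cap("side")
    hsv=cv2.cvtColor(t["img"],cv2.COLOR_RGB2HSV);m=cv2.inRange(hsv,(35,60,10),(90,255,140))
    k=np.zeros_like(m);k[box[2]:box[3],box[0]:box[1]]=255;m&=k
    m=cv2.morphologyEx(m,cv2.MORPH_CLOSE,np.ones((3,3)))
    n,L,st,ce=cv2.connectedComponentsWithStats(m)
    for i in range(1,n):
        if st[i,4]<40:continue
        W=np.array([onz(t,u,v,z) for v,u in np.argwhere(L==i)]);c=W.mean(0);w,V=np.linalg.eigh(np.cov(W[:,:2].T))
        print("side",ce[i],st[i,4],c,"len",np.sqrt(w*12)[::-1],"ax",np.degrees(np.arctan2(V[1,1],V[0,1]))%180)
E
python3 - <<'E'
from cg import *
sidefind()
c=cv2.imread("pics/side0.png")
E
```

```text
side [356.7 181.9] 255 [ 552.9 -323.8   38. ] len [101.6  50.7] ax 10.69036539246838
side [384.7 180.7] 65 [ 467.6 -374.9   38. ] len [47.8 29.7] ax 135.82204679847388
side [344.4 196.1] 269 [ 556.6 -232.9   38. ] len [103.9  47.7] ax 171.54653204691914
side [383.4 202.5] 230 [ 425.4 -262.7   38. ] len [86.6 48.7] ax 173.20029729355193
```

{"api": "move_arm", "payload": {"motion": [{"offset": [-0.01, -0.05, -0.05], "angular": [0, 0, 0], "jaw": 0.07}, {"offset": [-0.02, -0.1, -0.08], "angular": [0, 0, 0], "jaw": 0.07}, {"offset": [-0.03, -0.15, -0.08], "angular": [0, 0, 0], "jaw": 0.07}]}}

```text
time_s: 16.77
eef_pos: [520.1, 12.0, 286.6]
ee_rot: [0.0, 1.0, 0.004, 0.001]
force: [0.5, 0.6, -1.1]
grip_width: 0.821
```

```bash
python3 - <<'E'
from cg import *
t=find();sidefind();p,r,st=pose();print(p,st["time_s"])
E
```

```text
cg [370.3 210.6] 242 [ 552.9 -230.7   38. ] len [90.3 28.7] ax 175.35302665714067
cg [398.8 211.5] 236 [ 550.3 -321.2   38. ] len [91.6 27.8] ax 10.978831441658343
cg [380.7 255.3] 258 [ 412.4 -260.    38. ] len [91.9 28.2] ax 178.1245676261736
cg [417.6 251.1] 240 [ 425.8 -375.4   38. ] len [85.9 28.5] ax 173.11186772846406
side [356.7 181.9] 255 [ 552.9 -323.8   38. ] len [101.6  50.7] ax 10.69036539246838
side [394.8 183. ] 261 [ 431.3 -379.1   38. ] len [103.3  50.6] ax 171.87135856896333
side [344.5 196.2] 268 [ 556.2 -233.    38. ] len [102.6  48.1] ax 171.16132512588334
side [386.2 203.3] 286 [ 415.2 -263.    38. ] len [102.5  48.6] ax 175.76501627277247
[519.   14.8 285.5] 16.875
```

{"api": "move_arm", "payload": {"motion": [{"offset": [0.008, 0.06, 0], "angular": [0, 0, 0], "jaw": 0.07}, {"offset": [0.016, 0.12, 0], "angular": [0, 0, 0], "jaw": 0.07}, {"offset": [0.026, 0.18, 0.02], "angular": [0, 0, 0], "jaw": 0.07}, {"offset": [0.033, 0.236, 0.04], "angular": [0, 0, 0], "jaw": 0.07}, {"offset": [0.033, 0.243, 0.1], "angular": [0, 0, 0], "jaw": 0.07}]}}

```text
time_s: 17.5
eef_pos: [555.4, -236.4, 184.3]
ee_rot: [0.001, 1.0, 0.003, 0.001]
force: [1.7, 0.8, -1.3]
grip_width: 0.814
```

{"api": "move_arm", "payload": {"motion": [{"offset": [0, 0, 0.05], "angular": [0, 0, 0], "jaw": 0.07}, {"offset": [0, 0, 0.1], "angular": [0, 0, 0], "jaw": 0.07}, {"offset": [0, 0, 0.14], "angular": [0, 0, 0], "jaw": 0.07}, {"offset": [0, 0, 0.152], "angular": [0, 0, 0], "jaw": 0.07}, {"offset": [0, 0, 0.152], "angular": [0, 0, 0], "jaw": 0.07}]}}

```text
time_s: 18.12
eef_pos: [555.2, -231.7, 33.3]
ee_rot: [-0.0, 1.0, 0.005, -0.0]
force: [0.2, 0.0, -0.2]
grip_width: 0.821
```

```bash
python3 - <<'E'
from cg import *
s=cap("side");t=cap("top");p,r,st=pose();print(p,st["time_s"],st["force"],ctrl.tips_ahead,st["grip_width"])
M=r.as_matrix()
for c in (s,t): print([proj(c,p+M[:,1]*k+M[:,2]*0)[0].round(1).tolist() for k in(-35,35)])
b=cv2.resize(s["img"][145:235,300:400],None,fx=6,fy=6,interpolation=cv2.INTER_CUBIC)
cv2.imwrite("pics/m2.png",b[:,:,::-1])
E
```

```text
[ 556.1 -231.9   34.9] 18.225 [ 0.6 -0.8  0.3] 11.0 0.8165176778991852
[[339.8, 202.9], [348.7, 191.2]]
[[359.5, 209.8], [381.5, 209.6]]
```

View pics/m2.png

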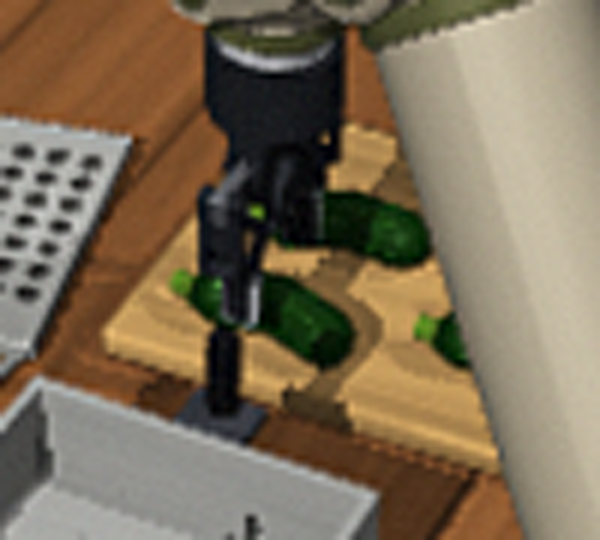

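The fingers straddle the courgette, with the tip at (245,320). Close slowly.

{"api": "move_arm", "payload": {"motion": [{"offset": [0, 0, 0.001], "angular": [0, 0, 0], "jaw": 0.03}, {"offset": [0, 0, 0.001], "angular": [0, 0, 0], "jaw": 0.03}, {"offset": [0, 0, 0.001], "angular": [0, 0, 0], "jaw": 0.03}, {"offset": [0, 0, 0.001], "angular": [0, 0, 0], "jaw": 0.03}, {"offset": [0, 0, 0.001], "angular": [0, 0, 0], "jaw": 0.03}], "squeeze": 25}}

```text
time_s: 18.85
eef_pos: [555.7, -231.5, 33.0]
ee_rot: [0.001, 1.0, 0.005, 0.001]
force: [1.1, -2.7, 4.5]
grip_width: 0.351
```

```bash
python3 - <<'E'
from cg import *
s=cap("side");p,r,st=pose();print(p,st["time_s"],st["force"],st["grip_width"])
b=cv2.resize(s["img"][145:235,300:400],None,fx=6,fy=6,interpolation=cv2.INTER_CUBIC)
cv2.imwrite("pics/m3.png",b[:,:,::-1])
sidefind()
E
```

```text
[ 555.7 -231.5   33. ] 18.9 [ 0.  -3.2  6. ] 0.34696095959089124
side [360.7 182.3] 189 [ 539.4 -328.    38. ] len [76.3 49.3] ax 173.7735586917709
side [344.6 196.8] 231 [ 554.5 -230.2   38. ] len [111.5  48.4] ax 173.77471998763983
side [373.8 200.8] 45 [ 457.4 -255.7   38. ] len [40.4 21. ] ax 137.05678162884226
```

{"api": "move_arm", "payload": {"motion": [{"offset": [0, 0, 0], "angular": [0, 0, 0], "jaw": 0.01}, {"offset": [0, 0, 0], "angular": [0, 0, 0], "jaw": 0.01}, {"offset": [0, 0, 0], "angular": [0, 0, 0], "jaw": 0.01}], "squeeze": 30}}

```text
time_s: 19.32
eef_pos: [558.4, -233.3, 37.7]
ee_rot: [0.003, 1.0, 0.005, 0.004]
force: [-2.2, -2.2, 33.7]
grip_width: 0.124
```

{"api": "move_arm", "payload": {"motion": [{"offset": [0, 0, -0.02], "angular": [0, 0, 0], "jaw": 0.01}, {"offset": [0, 0, -0.05], "angular": [0, 0, 0], "jaw": 0.01}, {"offset": [0, 0, -0.08], "angular": [0, 0, 0], "jaw": 0.01}]}}

```text
time_s: 19.7
eef_pos: [555.0, -230.4, 112.7]
ee_rot: [-0.001, 1.0, 0.005, -0.001]
force: [-0.3, -0.0, 0.1]
grip_width: 0.115
```

```bash
python3 - <<'E'
from cg import *
s=cap("side");p,r,st=pose();print(p,st["time_s"],st["force"],st["grip_width"])
c=cv2.imread("pics/m3.png")[:,:,::-1]
b=cv2.resize(s["img"][145:235,300:400],None,fx=4,fy=4,interpolation=cv2.INTER_CUBIC)
im=np.hstack([cv2.resize(c,(400,360)),b])
cv2.imwrite("pics/m4.png",im[:,:,::-1])
E
```

```text
[ 556.6 -231.4  117. ] 19.75 [ 0.6 -0.9  3.8] 0.11811389887102042
```

View pics/m4.png

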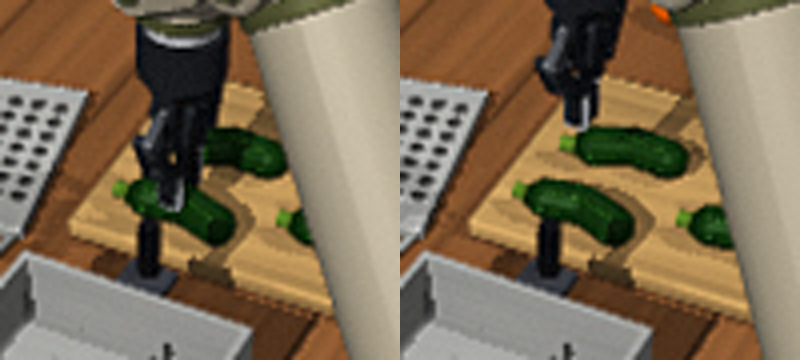

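The fingers slid over the top: the tips sit about 14 mm higher relative to the TCP than assumed. The first courgette did not move. I redo the grasp lower, watching the force.

{"api": "move_arm", "payload": {"motion": [{"offset": [-0.003, 0, 0], "angular": [0, 0, 0], "jaw": 0.07}, {"offset": [-0.003, 0, 0], "angular": [0, 0, 0], "jaw": 0.07}, {"offset": [-0.003, 0, 0.04], "angular": [0, 0, 0], "jaw": 0.07}, {"offset": [-0.003, 0, 0.07], "angular": [0, 0, 0], "jaw": 0.07}, {"offset": [-0.003, 0, 0.085], "angular": [0, 0, 0], "jaw": 0.07}]}}

```text
time_s: 20.38
eef_pos: [551.3, -230.4, 25.0]
ee_rot: [-0.001, 1.0, 0.005, -0.002]
force: [1.2, -0.6, 1.1]
grip_width: 0.817
```

{"api": "move_arm", "payload": {"motion": [{"offset": [0, 0, 0.004], "angular": [0, 0, 0], "jaw": 0.07}, {"offset": [0, 0, 0.008], "angular": [0, 0, 0], "jaw": 0.07}, {"offset": [0, 0, 0.01], "angular": [0, 0, 0], "jaw": 0.07}, {"offset": [0, 0, 0.01], "angular": [0, 0, 0], "jaw": 0.07}]}}

```text
time_s: 20.88
eef_pos: [552.6, -231.2, 17.9]
ee_rot: [0.0, 1.0, 0.005, 0.0]
force: [-0.7, -0.2, 0.1]
grip_width: 0.82
```

{"api": "move_arm", "payload": {"motion": [{"offset": [0, 0, 0], "angular": [0, 0, 0], "jaw": 0.025}, {"offset": [0, 0, 0], "angular": [0, 0, 0], "jaw": 0.025}, {"offset": [0, 0, 0], "angular": [0, 0, 0], "jaw": 0.025}, {"offset": [0, 0, 0], "angular": [0, 0, 0], "jaw": 0.025}], "squeeze": 30}}

```text
time_s: 21.38
eef_pos: [552.5, -231.3, 18.0]
ee_rot: [0.0, 1.0, 0.005, 0.0]
force: [-1.6, -0.3, 5.7]
grip_width: 0.429
```

Gripped (36.6 mm). I lift it and carry it to the hopper at (508,−18).

{"api": "move_arm", "payload": {"motion": [{"offset": [0, 0, -0.04], "angular": [0, 0, 0], "jaw": 0.025}, {"offset": [0, 0, -0.1], "angular": [0, 0, 0], "jaw": 0.025}, {"offset": [-0.01, -0.03, -0.15], "angular": [0, 0, 0], "jaw": 0.025}, {"offset": [-0.02, -0.085, -0.17], "angular": [0, 0, 0], "jaw": 0.025}, {"offset": [-0.03, -0.14, -0.17], "angular": [0, 0, 0], "jaw": 0.025}]}}

```text
time_s: 22.0
eef_pos: [521.0, -90.2, 189.0]
ee_rot: [0.0, 1.0, 0.005, 0.001]
force: [-0.0, 0.2, -2.4]
grip_width: 0.439
```

{"api": "move_arm", "payload": {"motion": [{"offset": [-0.01, -0.05, 0], "angular": [0, 0, 0], "jaw": 0.025}, {"offset": [-0.014, -0.073, 0.02], "angular": [0, 0, 0], "jaw": 0.025}, {"offset": [-0.014, -0.073, 0.07], "angular": [0, 0, 0], "jaw": 0.025}, {"offset": [-0.014, -0.073, 0.11], "angular": [0, 0, 0], "jaw": 0.025}, {"offset": [-0.014, -0.073, 0.13], "angular": [0, 0, 0], "jaw": 0.025}]}}

```text
time_s: 22.62
eef_pos: [505.1, -18.1, 55.2]
ee_rot: [-0.001, 1.0, 0.005, -0.002]
force: [0.3, -0.4, -0.2]
grip_width: 0.436
```

```bash
python3 - <<'E'
from cg import *
s=cap("side");p,r,st=pose();print(p,st["time_s"],st["force"],st["grip_width"])
b=cv2.resize(s["img"][130:290,260:400],None,fx=3.7,fy=3.7,interpolation=cv2.INTER_CUBIC)
cv2.imwrite("pics/m5.png",b[:,:,::-1])
find()
E
```

```text
[504.2 -18.   53.7] 22.675 [-2.4 -0.3 -3.9] 0.434462918481563
cg [416.9 212.1] 57 [ 548.3 -378.5   38. ] len [36.1 19. ] ax 135.7982214341557
cg [380.7 256.4] 234 [ 409. -260.   38.] len [83.7 28.1] ax 177.16823208846796
```

View pics/m5.png

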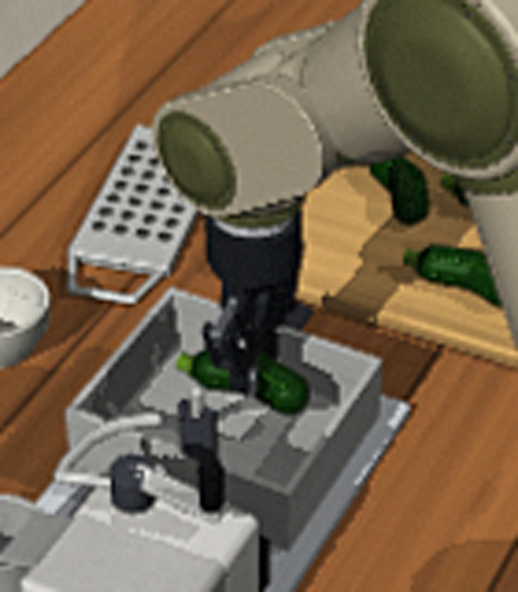

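The courgette is inside the tray at (245,375). The one formerly at (399,211) has been knocked aside and turned, so I'll re-measure it. Release.

{"api": "move_arm", "payload": {"motion": [{"offset": [0.003, 0, 0.012], "angular": [0, 0, 0], "jaw": 0.025}, {"offset": [0.003, 0, 0.022], "angular": [0, 0, 0], "jaw": 0.025}, {"offset": [0.003, 0, 0.022], "angular": [0, 0, 0], "jaw": 0.055}, {"offset": [0.003, 0, 0.022], "angular": [0, 0, 0], "jaw": 0.055}, {"offset": [0.003, 0, -0.01], "angular": [0, 0, 0], "jaw": 0.055}]}}

```text
time_s: 23.35
eef_pos: [508.3, -18.3, 66.8]
ee_rot: [-0.0, 1.0, 0.005, -0.002]
force: [-0.6, -1.0, -0.6]
grip_width: 0.641
```

{"api": "move_arm", "payload": {"motion": [{"offset": [0, 0, -0.06], "angular": [0, 0, 0], "jaw": 0.07}, {"offset": [0, 0, -0.12], "angular": [0, 0, 0], "jaw": 0.07}, {"offset": [0, -0.05, -0.16], "angular": [0, 0, 0], "jaw": 0.07}, {"offset": [-0.04, -0.1, -0.19], "angular": [0, 0, 0], "jaw": 0.07}, {"offset": [-0.1, -0.11, -0.22], "angular": [0, 0, 0], "jaw": 0.07}]}}

```text
time_s: 23.98
eef_pos: [418.4, 89.3, 282.8]
ee_rot: [-0.0, 1.0, 0.006, 0.001]
force: [-0.3, -1.2, 1.3]
grip_width: 0.821
```

```bash
python3 - <<'E'
from cg import *
find();sidefind();print("hopper");find((255,335,180,270),45);p,r,st=pose();print(p,st["time_s"])
E
```

```text
cg [409.2 221.1] 212 [ 519.6 -352.9   38. ] len [86.  26.1] ax 133.32567623611678
cg [418.5 247.3] 197 [ 437.4 -378.5   38. ] len [75.  26.6] ax 179.02279980614605
cg [380.8 250.1] 155 [ 428.5 -260.9   38. ] len [61.1 24.6] ax 10.00500446410146
side [367.8 178.9] 206 [ 525.5 -357.9   38. ] len [113.4  37.8] ax 131.72903903208257
side [395.  182.9] 256 [ 430.7 -379.8   38. ] len [103.8  49.8] ax 169.1361507915912
side [386.2 203.3] 287 [ 415.5 -263.    38. ] len [103.1  48.5] ax 175.74956010160156
side [326.9 238.2] 323 [514.1 -23.5  38. ] len [104.   44.6] ax 175.78156706125057
hopper
cg [301.6 223.5] 300 [510.4 -14.   45. ] len [99.2 31.6] ax 2.2663780960776876
[418.6  88.4 283.9] 24.125
```

{"api": "move_arm", "payload": {"motion": [{"offset": [0, 0.06, 0], "angular": [0, 0, 0], "jaw": 0.07}, {"offset": [0, 0.12, 0], "angular": [0, 0, 0], "jaw": 0.07}, {"offset": [-0.002, 0.18, 0], "angular": [0, 0, 0], "jaw": 0.07}, {"offset": [-0.004, 0.24, 0], "angular": [0, 0, 0], "jaw": 0.07}, {"offset": [-0.005, 0.3, 0.01], "angular": [0, 0, 0], "jaw": 0.07}]}}

```text
time_s: 24.75
eef_pos: [417.4, -215.3, 271.5]
ee_rot: [0.0, 1.0, 0.005, 0.0]
force: [1.0, 0.5, -0.5]
grip_width: 0.822
```

{"api": "move_arm", "payload": {"motion": [{"offset": [-0.002, 0.044, 0.02], "angular": [0, 0, 2], "jaw": 0.07}, {"offset": [-0.002, 0.049, 0.08], "angular": [0, 0, 2], "jaw": 0.07}, {"offset": [-0.002, 0.049, 0.14], "angular": [0, 0, 2], "jaw": 0.07}, {"offset": [-0.002, 0.049, 0.2], "angular": [0, 0, 2], "jaw": 0.07}, {"offset": [-0.002, 0.049, 0.23], "angular": [0, 0, 2], "jaw": 0.07}]}}

```text
time_s: 25.38
eef_pos: [414.7, -260.9, 38.0]
ee_rot: [-0.002, 1.0, -0.013, -0.002]
force: [-0.4, -1.6, 0.6]
grip_width: 0.82
```

{"api": "move_arm", "payload": {"motion": [{"offset": [-0.002, 0, 0.01], "angular": [0, 0, 0], "jaw": 0.07}, {"offset": [-0.002, 0, 0.018], "angular": [0, 0, 0], "jaw": 0.07}, {"offset": [-0.002, 0, 0.022], "angular": [0, 0, 0], "jaw": 0.07}, {"offset": [-0.002, 0, 0.022], "angular": [0, 0, 0], "jaw": 0.07}]}}

```text
time_s: 25.88
eef_pos: [414.2, -261.6, 20.1]
ee_rot: [0.0, 1.0, -0.012, 0.0]
force: [-0.2, 0.0, 0.6]
grip_width: 0.816
```

{"api": "move_arm", "payload": {"motion": [{"offset": [0, 0, 0], "angular": [0, 0, 0], "jaw": 0.025}, {"offset": [0, 0, 0], "angular": [0, 0, 0], "jaw": 0.025}, {"offset": [0, 0, 0], "angular": [0, 0, 0], "jaw": 0.025}, {"offset": [0, 0, 0], "angular": [0, 0, 0], "jaw": 0.025}]}}

```text
time_s: 26.38
eef_pos: [414.2, -261.6, 20.0]
ee_rot: [0.0, 1.0, -0.012, 0.0]
force: [0.1, 0.2, 5.6]
grip_width: 0.429
```

{"api": "move_arm", "payload": {"motion": [{"offset": [0, 0, -0.05], "angular": [0, 0, 0], "jaw": 0.025}, {"offset": [0, 0, -0.11], "angular": [0, 0, 0], "jaw": 0.025}, {"offset": [0.01, -0.03, -0.16], "angular": [0, 0, 0], "jaw": 0.025}, {"offset": [0.025, -0.085, -0.172], "angular": [0, 0, 0], "jaw": 0.025}, {"offset": [0.04, -0.14, -0.172], "angular": [0, 0, 0], "jaw": 0.025}]}}

```text
time_s: 27.0
eef_pos: [457.9, -121.1, 192.5]
ee_rot: [0.0, 1.0, -0.013, 0.001]
force: [1.4, 0.0, -2.8]
grip_width: 0.424
```

{"api": "move_arm", "payload": {"motion": [{"offset": [0.016, -0.055, 0], "angular": [0, 0, 0], "jaw": 0.025}, {"offset": [0.03, -0.11, 0], "angular": [0, 0, 0], "jaw": 0.025}, {"offset": [0.047, -0.16, 0], "angular": [0, 0, 0], "jaw": 0.025}, {"offset": [0.047, -0.164, 0.05], "angular": [0, 0, 0], "jaw": 0.025}, {"offset": [0.047, -0.164, 0.11], "angular": [0, 0, 0], "jaw": 0.025}]}}

```text
time_s: 27.62
eef_pos: [509.5, 41.0, 81.0]
ee_rot: [0.0, 1.0, -0.012, 0.002]
force: [2.1, -1.9, -0.1]
grip_width: 0.426
```

{"api": "move_arm", "payload": {"motion": [{"offset": [0, 0.005, 0.015], "angular": [0, 0, 0], "jaw": 0.025}, {"offset": [0, 0.005, 0.03], "angular": [0, 0, 0], "jaw": 0.025}, {"offset": [0, 0.005, 0.045], "angular": [0, 0, 0], "jaw": 0.025}, {"offset": [0, 0.005, 0.047], "angular": [0, 0, 0], "jaw": 0.025}, {"offset": [0, 0.005, 0.047], "angular": [0, 0, 0], "jaw": 0.05}]}}

```text
time_s: 28.25
eef_pos: [509.1, 35.4, 35.5]
ee_rot: [0.0, 1.0, -0.013, 0.001]
force: [2.4, -1.8, 2.7]
grip_width: 0.585
```

{"api": "move_arm", "payload": {"motion": [{"offset": [0, 0, 0], "angular": [0, 0, 0], "jaw": 0.05}, {"offset": [0, 0, -0.03], "angular": [0, 0, 0], "jaw": 0.05}, {"offset": [0, 0, -0.09], "angular": [0, 0, 0], "jaw": 0.07}, {"offset": [0, 0, -0.15], "angular": [0, 0, 0], "jaw": 0.07}, {"offset": [-0.04, -0.04, -0.18], "angular": [0, 0, 0], "jaw": 0.07}]}}

```text
time_s: 28.88
eef_pos: [471.4, 74.7, 217.0]
ee_rot: [0.0, 1.0, -0.014, 0.002]
force: [0.2, 1.0, -1.3]
grip_width: 0.822
```

{"api": "move_arm", "payload": {"motion": [{"offset": [-0.05, -0.02, -0.03], "angular": [0, 0, 0], "jaw": 0.07}, {"offset": [-0.06, -0.02, -0.06], "angular": [0, 0, 0], "jaw": 0.07}]}}

```text
time_s: 29.12
eef_pos: [408.1, 98.3, 275.2]
ee_rot: [-0.0, 1.0, -0.011, -0.0]
force: [1.2, -0.6, 0.2]
grip_width: 0.822
```

```bash
python3 - <<'E'
from cg import *
find();sidefind();print("hopper");find((255,335,180,270),45);p,r,st=pose();print(p,st["time_s"])
E
```

```text
cg [409.3 221. ] 204 [ 520.  -353.3   38. ] len [84.8 25.8] ax 133.97213583494286
cg [418.1 249. ] 223 [ 432.1 -377.3   38. ] len [85.4 27.6] ax 175.0588264548397
side [367.8 178.9] 207 [ 525.3 -357.7   38. ] len [113.7  37.8] ax 131.87986888979663
side [395.  182.9] 256 [ 430.7 -379.8   38. ] len [103.7  49.7] ax 169.2205521060088
side [324.9 245. ] 545 [505.7   5.3  38. ] len [109.   70.6] ax 145.59304602092504
hopper
cg [291.  223.5] 643 [510.4  19.3  45. ] len [101.8  78.2] ax 1.426028156920239
[410.6  97.2 275.2] 29.275
```

{"api": "move_arm", "payload": {"motion": [{"offset": [0.004, 0.06, 0], "angular": [0, 0, 0], "jaw": 0.07}, {"offset": [0.008, 0.12, 0], "angular": [0, 0, 0], "jaw": 0.07}, {"offset": [0.012, 0.18, 0], "angular": [0, 0, 0], "jaw": 0.07}, {"offset": [0.016, 0.24, 0], "angular": [0, 0, 0], "jaw": 0.07}, {"offset": [0.02, 0.3, 0], "angular": [0, 0, 0], "jaw": 0.07}]}}

```text
time_s: 29.9
eef_pos: [422.9, -205.6, 272.7]
ee_rot: [-0.001, 1.0, -0.013, -0.001]
force: [0.5, -0.2, -0.2]
grip_width: 0.822
```

{"api": "move_arm", "payload": {"motion": [{"offset": [0.003, 0.06, 0], "angular": [0, 0, 2], "jaw": 0.07}, {"offset": [0.006, 0.12, 0.01], "angular": [0, 0, 4], "jaw": 0.07}, {"offset": [0.01, 0.172, 0.04], "angular": [0, 0, 4], "jaw": 0.07}, {"offset": [0.01, 0.172, 0.1], "angular": [0, 0, 4], "jaw": 0.07}, {"offset": [0.01, 0.172, 0.16], "angular": [0, 0, 4], "jaw": 0.07}]}}

```text
time_s: 30.52
eef_pos: [428.3, -375.8, 110.5]
ee_rot: [-0.001, 0.999, -0.048, -0.001]
force: [0.3, -0.4, -1.0]
grip_width: 0.82
```

{"api": "move_arm", "payload": {"motion": [{"offset": [0, 0, 0.04], "angular": [0, 0, 0], "jaw": 0.07}, {"offset": [0, 0, 0.07], "angular": [0, 0, 0], "jaw": 0.07}, {"offset": [0, 0, 0.08], "angular": [0, 0, 0], "jaw": 0.07}, {"offset": [0, 0, 0.08], "angular": [0, 0, 0], "jaw": 0.07}]}}

```text
time_s: 31.02
eef_pos: [428.9, -375.6, 33.5]
ee_rot: [-0.0, 0.999, -0.047, -0.0]
force: [-0.8, -0.0, 0.7]
grip_width: 0.821
```

{"api": "move_arm", "payload": {"motion": [{"offset": [0, 0, 0.01], "angular": [0, 0, 0], "jaw": 0.07}, {"offset": [0, 0, 0.015], "angular": [0, 0, 0], "jaw": 0.025}, {"offset": [0, 0, 0.015], "angular": [0, 0, 0], "jaw": 0.025}, {"offset": [0, 0, 0.015], "angular": [0, 0, 0], "jaw": 0.025}, {"offset": [0, 0, 0.015], "angular": [0, 0, 0], "jaw": 0.025}]}}

```text
time_s: 31.65
eef_pos: [429.1, -375.7, 19.0]
ee_rot: [0.0, 0.999, -0.047, 0.0]
force: [0.3, 0.3, -0.4]
grip_width: 0.429
```

{"api": "move_arm", "payload": {"motion": [{"offset": [0, 0, 0], "angular": [0, 0, 0], "jaw": 0.025}, {"offset": [0, 0, -0.05], "angular": [0, 0, 0], "jaw": 0.025}, {"offset": [0, 0, -0.11], "angular": [0, 0, 0], "jaw": 0.025}, {"offset": [0, 0, -0.17], "angular": [0, 0, 0], "jaw": 0.025}, {"offset": [0, 0, -0.18], "angular": [0, 0, -5.5], "jaw": 0.025}]}}

```text
time_s: 32.28
eef_pos: [430.0, -376.8, 203.5]
ee_rot: [0.003, 1.0, 0.002, 0.002]
force: [-0.0, 0.5, -1.3]
grip_width: 0.431
```

{"api": "move_arm", "payload": {"motion": [{"offset": [0.012, -0.06, 0], "angular": [0, 0, 0], "jaw": 0.025}, {"offset": [0.024, -0.12, 0], "angular": [0, 0, 0], "jaw": 0.025}, {"offset": [0.036, -0.18, 0], "angular": [0, 0, 0], "jaw": 0.025}, {"offset": [0.048, -0.24, 0], "angular": [0, 0, 0], "jaw": 0.025}, {"offset": [0.06, -0.3, 0], "angular": [0, 0, 0], "jaw": 0.025}]}}

```text
time_s: 32.9
eef_pos: [488.7, -73.7, 199.1]
ee_rot: [0.0, 1.0, 0.001, 0.0]
force: [1.4, 0.5, -1.3]
grip_width: 0.433
```

{"api": "move_arm", "payload": {"motion": [{"offset": [0.012, -0.06, 0], "angular": [0, 0, 0], "jaw": 0.025}, {"offset": [0.018, -0.086, 0.03], "angular": [0, 0, 0], "jaw": 0.025}, {"offset": [0.018, -0.086, 0.08], "angular": [0, 0, 0], "jaw": 0.025}, {"offset": [0.018, -0.086, 0.12], "angular": [0, 0, 0], "jaw": 0.025}, {"offset": [0.018, -0.086, 0.14], "angular": [0, 0, 0], "jaw": 0.025}]}}

```text
time_s: 33.52
eef_pos: [505.5, 10.8, 57.0]
ee_rot: [-0.0, 1.0, 0.001, -0.001]
force: [-8.9, 6.8, 31.9]
grip_width: 0.43
```

{"api": "move_arm", "payload": {"motion": [{"offset": [0, 0, 0], "angular": [0, 0, 0], "jaw": 0.025}, {"offset": [0, 0, 0], "angular": [0, 0, 0], "jaw": 0.055}, {"offset": [0, 0, 0], "angular": [0, 0, 0], "jaw": 0.055}, {"offset": [0, 0, -0.05], "angular": [0, 0, 0], "jaw": 0.055}, {"offset": [0, 0, -0.11], "angular": [0, 0, 0], "jaw": 0.055}]}}

```text
time_s: 34.15
eef_pos: [506.1, 10.4, 170.4]
ee_rot: [-0.0, 1.0, 0.001, -0.0]
force: [1.0, 0.0, 0.2]
grip_width: 0.645
```

{"api": "move_arm", "payload": {"motion": [{"offset": [0, -0.04, -0.04], "angular": [0, 0, 0], "jaw": 0.07}, {"offset": [-0.04, -0.08, -0.08], "angular": [0, 0, 0], "jaw": 0.07}, {"offset": [-0.09, -0.1, -0.11], "angular": [0, 0, 0], "jaw": 0.07}]}}

```text
time_s: 34.52
eef_pos: [419.8, 109.5, 277.9]
ee_rot: [-0.0, 1.0, 0.001, 0.001]
force: [0.9, -0.3, 0.6]
grip_width: 0.816
```

```bash
python3 - <<'E'
from cg import *
t=find();s=cap("side");sidefind();print("hopper");find((255,335,180,270),45);p,r,st=pose();print(p,r.as_matrix()[:,0],st["time_s"])
a=cv2.resize(t["img"][175:285,240:450],None,fx=3.8,fy=3.8,interpolation=cv2.INTER_CUBIC)
b=cv2.resize(s["img"][210:270,280:370],None,fx=3,fy=3,interpolation=cv2.INTER_CUBIC)
im=np.zeros((600,800,3),np.uint8);im[:418,:798]=a;im[420:600,:270]=b
cv2.imwrite("pics/h3.png",im[:,:,::-1])
E
```

```text
cg [409.2 221. ] 192 [ 520.  -353.1   38. ] len [85.3 24.5] ax 134.1836697383874
side [367.8 178.8] 205 [ 525.6 -357.9   38. ] len [113.4  37.7] ax 131.57736362468415
side [324.4 242.8] 619 [511.6  -2.5  38. ] len [125.4  71.1] ax 145.46008607272037
hopper
cg [291.9 223.6] 799 [510.2  16.4  45. ] len [108.6  71.7] ax 179.06655283556836
[420.7 108.5 277.2] [1. 0. 0.] 34.725
```

View pics/h3.png

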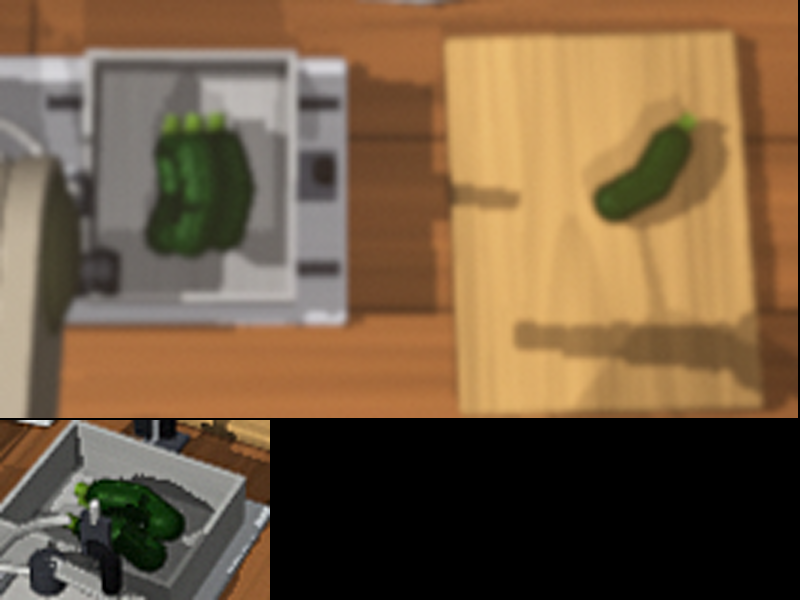

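The third courgette rests on top of the other two (centre about 42 mm above the floor, within limits). The last one lies on the board at (645,165) in the crop, about (522,−355), axis −47°. I fetch it.

{"api": "move_arm", "payload": {"motion": [{"offset": [0.012, 0.06, 0], "angular": [0, 0, 0], "jaw": 0.07}, {"offset": [0.024, 0.12, 0], "angular": [0, 0, 0], "jaw": 0.07}, {"offset": [0.036, 0.18, 0], "angular": [0, 0, 0], "jaw": 0.07}, {"offset": [0.048, 0.24, 0], "angular": [0, 0, 0], "jaw": 0.07}, {"offset": [0.06, 0.3, 0], "angular": [0, 0, 0], "jaw": 0.07}]}}

```text
time_s: 35.35
eef_pos: [481.3, -194.7, 275.1]
ee_rot: [-0.0, 1.0, -0.0, -0.001]
force: [0.6, 1.1, 0.5]
grip_width: 0.817
```

{"api": "move_arm", "payload": {"motion": [{"offset": [0.012, 0.055, 0], "angular": [0, 0, 9.4], "jaw": 0.07}, {"offset": [0.024, 0.11, 0], "angular": [0, 0, 18.8], "jaw": 0.07}, {"offset": [0.04, 0.16, 0.03], "angular": [0, 0, 28.2], "jaw": 0.07}, {"offset": [0.041, 0.164, 0.08], "angular": [0, 0, 37.6], "jaw": 0.07}, {"offset": [0.041, 0.164, 0.14], "angular": [0, 0, 47], "jaw": 0.07}]}}

```text
time_s: 35.98
eef_pos: [522.0, -357.4, 133.2]
ee_rot: [-0.0, 0.916, -0.402, -0.0]
force: [1.5, -0.2, -0.4]
grip_width: 0.822
```

{"api": "move_arm", "payload": {"motion": [{"offset": [0, 0, 0.05], "angular": [0, 0, 0], "jaw": 0.07}, {"offset": [0, 0, 0.08], "angular": [0, 0, 0], "jaw": 0.07}, {"offset": [0, 0, 0.1], "angular": [0, 0, 0], "jaw": 0.07}, {"offset": [0, 0, 0.1], "angular": [0, 0, 0], "jaw": 0.07}]}}

```text
time_s: 36.48
eef_pos: [521.2, -355.5, 33.5]
ee_rot: [-0.001, 0.917, -0.399, -0.002]
force: [0.4, 0.4, -0.9]
grip_width: 0.821
```

```bash
python3 - <<'E'
from cg import *
p,r,st=pose();print(p,r.as_matrix()[:,0],st["time_s"],st["force"]);sidefind(box=(350,385,165,195))
E
```

```text
[ 521.2 -355.5   33.5] [ 0.7 -0.7 -0. ] 36.475 [ 0.4  0.4 -0.9]
side [368.3 179.4] 196 [ 522.5 -355.9   38. ] len [110.2  36.8] ax 129.17490028747375
```

{"api": "move_arm", "payload": {"motion": [{"offset": [0, 0, 0.01], "angular": [0, 0, 0], "jaw": 0.07}, {"offset": [0, 0, 0.015], "angular": [0, 0, 0], "jaw": 0.025}, {"offset": [0, 0, 0.015], "angular": [0, 0, 0], "jaw": 0.025}, {"offset": [0, 0, 0.015], "angular": [0, 0, 0], "jaw": 0.025}, {"offset": [0, 0, 0.015], "angular": [0, 0, 0], "jaw": 0.025}]}}

```text
time_s: 37.15
eef_pos: [522.5, -355.5, 21.3]
ee_rot: [0.0, 0.917, -0.398, 0.0]
force: [0.3, 0.4, -0.8]
grip_width: 0.431
```

{"api": "move_arm", "payload": {"motion": [{"offset": [0, 0, 0], "angular": [0, 0, 0], "jaw": 0.025}, {"offset": [0, 0, -0.04], "angular": [0, 0, 0], "jaw": 0.025}, {"offset": [0, 0, -0.1], "angular": [0, 0, -9], "jaw": 0.025}, {"offset": [0, 0, -0.16], "angular": [0, 0, -18], "jaw": 0.025}, {"offset": [0, 0, -0.19], "angular": [0, 0, -27], "jaw": 0.025}]}}

```text
time_s: 37.78
eef_pos: [523.0, -355.9, 215.1]
ee_rot: [0.001, 0.985, -0.17, 0.002]
force: [-0.2, -1.1, -0.9]
grip_width: 0.437
```

{"api": "move_arm", "payload": {"motion": [{"offset": [0, 0, 0], "angular": [0, 0, -10], "jaw": 0.025}, {"offset": [0, 0, 0], "angular": [0, 0, -20], "jaw": 0.025}, {"offset": [0, 0, 0], "angular": [0, 0, -20], "jaw": 0.025}]}}

```text
time_s: 38.15
eef_pos: [522.4, -355.5, 211.2]
ee_rot: [-0.0, 1.0, -0.0, -0.0]
force: [-0.2, 0.6, -1.2]
grip_width: 0.431
```

```bash
python3 - <<'E'
from cg import *
p,r,st=pose();print(p,r.as_matrix()[:,0],st["time_s"],st["force"],st["grip_width"])
t=find((255,335,180,270),45)
hsv=cv2.cvtColor(t["img"],cv2.COLOR_RGB2HSV);m=cv2.inRange(hsv,(35,60,10),(90,255,140))
for row in(215,222,230):
    c=np.flatnonzero(m[row,270:330])+270;print(row,c.min(),c.max(),onz(t,c.max()+.5,row,45),onz(t,c.min()-.5,row,45))
E
```

```text
[ 522.4 -355.5  211.2] [ 1. -0. -0.] 38.15 [-0.2  0.6 -1.2] 0.43093038991982635
cg [291.9 223.6] 800 [510.   16.2  45. ] len [108.3  72. ] ax 0.058304139342055805
215 281 303 [537.1 -19.6  45. ] [536.9  52.5  45. ]
222 282 305 [515.  -26.1  45. ] [514.9  48.9  45. ]
230 281 304 [489.9 -23.2  45. ] [489.8  51.5  45. ]
```

{"api": "move_arm", "payload": {"motion": [{"offset": [-0.003, -0.06, 0], "angular": [0, 0, 0], "jaw": 0.025}, {"offset": [-0.006, -0.12, 0], "angular": [0, 0, 0], "jaw": 0.025}, {"offset": [-0.009, -0.18, 0], "angular": [0, 0, 0], "jaw": 0.025}, {"offset": [-0.012, -0.24, 0], "angular": [0, 0, 0], "jaw": 0.025}, {"offset": [-0.014, -0.3, 0], "angular": [0, 0, 0], "jaw": 0.025}]}}

```text
time_s: 38.83
eef_pos: [507.6, -53.7, 211.4]
ee_rot: [0.0, 1.0, -0.001, 0.0]
force: [0.5, -0.3, -1.4]
grip_width: 0.431
```

{"api": "move_arm", "payload": {"motion": [{"offset": [0, -0.0155, 0.02], "angular": [0, 0, 0], "jaw": 0.025}, {"offset": [0, -0.0155, 0.06], "angular": [0, 0, 0], "jaw": 0.025}, {"offset": [0, -0.0155, 0.1], "angular": [0, 0, 0], "jaw": 0.025}, {"offset": [0, -0.0155, 0.12], "angular": [0, 0, 0], "jaw": 0.025}, {"offset": [0, -0.0155, 0.125], "angular": [0, 0, 0], "jaw": 0.025}]}}

```text
time_s: 39.45
eef_pos: [507.5, -39.9, 85.3]
ee_rot: [-0.0, 1.0, -0.001, -0.001]
force: [-0.6, -0.4, 0.1]
grip_width: 0.431
```

{"api": "move_arm", "payload": {"motion": [{"offset": [0, 0, 0.006], "angular": [0, 0, 0], "jaw": 0.025}, {"offset": [0, 0, 0.008], "angular": [0, 0, 0], "jaw": 0.025}, {"offset": [0, 0, 0.008], "angular": [0, 0, 0], "jaw": 0.045}, {"offset": [0, 0, 0.008], "angular": [0, 0, 0], "jaw": 0.05}, {"offset": [0, 0, 0], "angular": [0, 0, 0], "jaw": 0.05}]}}

```text
time_s: 40.08
eef_pos: [507.9, -40.1, 86.4]
ee_rot: [0.0, 1.0, 0.001, -0.0]
force: [0.7, 0.7, 0.2]
grip_width: 0.592
```

{"api": "move_arm", "payload": {"motion": [{"offset": [0, 0, -0.05], "angular": [0, 0, 0], "jaw": 0.05}, {"offset": [0, 0, -0.11], "angular": [0, 0, 0], "jaw": 0.05}, {"offset": [-0.05, 0.03, -0.13], "angular": [0, 0, 0], "jaw": 0.05}, {"offset": [-0.1, 0.06, -0.15], "angular": [0, 0, 0], "jaw": 0.05}, {"offset": [-0.15, 0.09, -0.18], "angular": [0, 0, 0], "jaw": 0.05}]}}

```text
time_s: 40.7
eef_pos: [358.7, -129.3, 265.9]
ee_rot: [0.0, 1.0, 0.001, 0.0]
force: [-0.6, -0.9, 1.3]
grip_width: 0.583
```

```bash
python3 - <<'E'
from cg import *
p,r,st=pose();print(p,st["time_s"],st["force"],st["grip_width"],st["joints"])
t=find((255,335,180,270),45);print("board");find();sidefind(box=(280,420,150,290))
hsv=cv2.cvtColor(t["img"],cv2.COLOR_RGB2HSV);m=cv2.inRange(hsv,(35,60,10),(90,255,140))
for row in(215,222,230):
    c=np.flatnonzero(m[row,255:330])+255
    if len(c):print(row,c.min(),c.max(),onz(t,c.max()+.5,row,45),onz(t,c.min()-.5,row,45))
s=cap("side")
a=cv2.resize(t["img"][175:285,130:345],None,fx=3.7,fy=3.7,interpolation=cv2.INTER_CUBIC)
b=cv2.resize(s["img"][195:290,265:375],None,fx=2,fy=2,interpolation=cv2.INTER_CUBIC)
im=np.zeros((600,800,3),np.uint8);im[:407,:795]=a;im[408:598,:220]=b
cv2.imwrite("pics/h4.png",im[:,:,::-1])
E
```

```text
[ 358.7 -129.3  265.9] 40.7 [-0.6 -0.9  1.3] 0.5827133826474948 [-0.7 -0.1  1.8 -0.   1.4  0.9]
cg [296.8 223.2] 1134 [511.2   1.1  45. ] len [108.1 105.7] ax 117.46548218432451
board
side [326.2 237.9] 934 [516.8 -24.3  38. ] len [145.7  96.2] ax 128.25766726323806
215 281 314 [537.2 -54.1  45. ] [536.9  52.5  45. ]
222 281 315 [515.1 -57.3  45. ] [514.9  52.   45. ]
230 280 314 [490.  -54.3  45. ] [489.8  54.6  45. ]Traceback (most recent call last):
  File "<stdin>", line 11, in <module>
ValueError: could not broadcast input array from shape (407,796,3) into shape (407,795,3)
```

All four are in the tray and the board is empty. Next I grip the hopper knob at (513,−94.5).

{"api": "move_arm", "payload": {"motion": [{"offset": [0.05, -0.01, 0], "angular": [0, 0, 0], "jaw": 0.07}, {"offset": [0.1, -0.02, 0], "angular": [0, 0, 0], "jaw": 0.07}, {"offset": [0.154, -0.034, 0], "angular": [0, 0, 0], "jaw": 0.07}, {"offset": [0.154, -0.034, 0.05], "angular": [0, 0, 0], "jaw": 0.07}, {"offset": [0.154, -0.034, 0.1], "angular": [0, 0, 0], "jaw": 0.07}]}}

```text
time_s: 41.52
eef_pos: [515.3, -92.8, 162.2]
ee_rot: [-0.0, 1.0, 0.002, -0.0]
force: [1.0, -0.0, -0.5]
grip_width: 0.822
```

{"api": "move_arm", "payload": {"motion": [{"offset": [0, 0, 0.03], "angular": [0, 0, 0], "jaw": 0.07}, {"offset": [0, 0, 0.06], "angular": [0, 0, 0], "jaw": 0.07}, {"offset": [0, 0, 0.068], "angular": [0, 0, 0], "jaw": 0.07}, {"offset": [0, 0, 0.068], "angular": [0, 0, 0], "jaw": 0.07}]}}

```text
time_s: 42.02
eef_pos: [514.8, -94.0, 96.7]
ee_rot: [-0.0, 1.0, 0.001, -0.0]
force: [-0.3, -0.4, -0.3]
grip_width: 0.819
```

{"api": "move_arm", "payload": {"motion": [{"offset": [0, 0, 0], "angular": [0, 0, 0], "jaw": 0.01}, {"offset": [0, 0, 0], "angular": [0, 0, 0], "jaw": 0.01}, {"offset": [0, 0, 0], "angular": [0, 0, 0], "jaw": 0.01}, {"offset": [0, 0, 0], "angular": [0, 0, 0], "jaw": 0.01}, {"offset": [0, 0, 0], "angular": [0, 0, 0], "jaw": 0.01}], "squeeze": 30}}

```text
time_s: 42.65
eef_pos: [514.7, -94.7, 97.4]
ee_rot: [0.0, 1.0, 0.001, 0.001]
force: [-0.8, 2.1, 5.7]
grip_width: 0.198
```

Gripped the knob (17 mm). I push it 60 mm, then the last few slowly.

{"api": "move_arm", "payload": {"motion": [{"offset": [0, -0.01, 0], "angular": [0, 0, 0], "jaw": 0.01}, {"offset": [0, -0.022, 0], "angular": [0, 0, 0], "jaw": 0.01}, {"offset": [0, -0.034, 0], "angular": [0, 0, 0], "jaw": 0.01}, {"offset": [0, -0.046, 0], "angular": [0, 0, 0], "jaw": 0.01}, {"offset": [0, -0.056, 0], "angular": [0, 0, 0], "jaw": 0.01}]}}

```text
time_s: 43.28
eef_pos: [514.8, -40.0, 97.5]
ee_rot: [0.002, 1.0, 0.001, 0.001]
force: [-1.9, -15.1, 5.0]
grip_width: 0.197
```

{"api": "move_arm", "payload": {"motion": [{"offset": [0, -0.004, 0], "angular": [0, 0, 0], "jaw": 0.01}, {"offset": [0, -0.008, 0], "angular": [0, 0, 0], "jaw": 0.01}, {"offset": [0, -0.01, 0], "angular": [0, 0, 0], "jaw": 0.01}, {"offset": [0, -0.01, 0], "angular": [0, 0, 0], "jaw": 0.01}, {"offset": [0, -0.01, 0], "angular": [0, 0, 0], "jaw": 0.01}]}}

```text
time_s: 43.9
eef_pos: [514.9, -37.8, 97.6]
ee_rot: [0.008, 1.0, 0.001, 0.001]
force: [-7.1, -52.2, -0.1]
grip_width: 0.195
```

The force reached −52 N at 57 mm, stopped by the end stop or an obstacle. I back off and look at both views.

{"api": "move_arm", "payload": {"motion": [{"offset": [0, 0.006, 0], "angular": [0, 0, 0], "jaw": 0.01}, {"offset": [0, 0.009, 0], "angular": [0, 0, 0], "jaw": 0.01}, {"offset": [0, 0.009, 0], "angular": [0, 0, 0], "jaw": 0.01}]}}

```text
time_s: 44.28
eef_pos: [514.8, -40.3, 97.5]
ee_rot: [0.002, 1.0, 0.0, 0.001]
force: [-2.7, -13.5, 4.0]
grip_width: 0.193
```

{"api": "move_arm", "payload": {"motion": [{"offset": [0, 0.003, 0], "angular": [0, 0, 0], "jaw": 0.01}, {"offset": [0, 0.003, 0], "angular": [0, 0, 0], "jaw": 0.01}]}}

```text
time_s: 44.52
eef_pos: [514.8, -42.7, 97.5]
ee_rot: [0.002, 1.0, 0.001, 0.001]
force: [-1.9, -10.3, 5.2]
grip_width: 0.196
```

```bash
python3 - <<'E'
from cg import *
p,r,st=pose();print(p,st["time_s"],st["force"],st["grip_width"])
t=cap("top");s=cap("side")
a=cv2.resize(t["img"][180:275,190:345],(800,490),interpolation=cv2.INTER_CUBIC)[:300,:500]
b=cv2.resize(s["img"][200:320,245:385],None,fx=4.9,fy=4.9,interpolation=cv2.INTER_CUBIC)
im=np.zeros((590,800,3),np.uint8);im[:,:]=0
im[:588,:686]=b
q=cv2.resize(t["img"][185:270,195:300],None,fx=3,fy=3,interpolation=cv2.INTER_CUBIC)
im[:255,485:800]=q
cv2.imwrite("pics/push.png",im[:,:,::-1])
E
```

```text
[514.8 -42.7  97.5] 44.525 [ -1.9 -10.3   5.2] 0.19597039547713435
```

View pics/push.png

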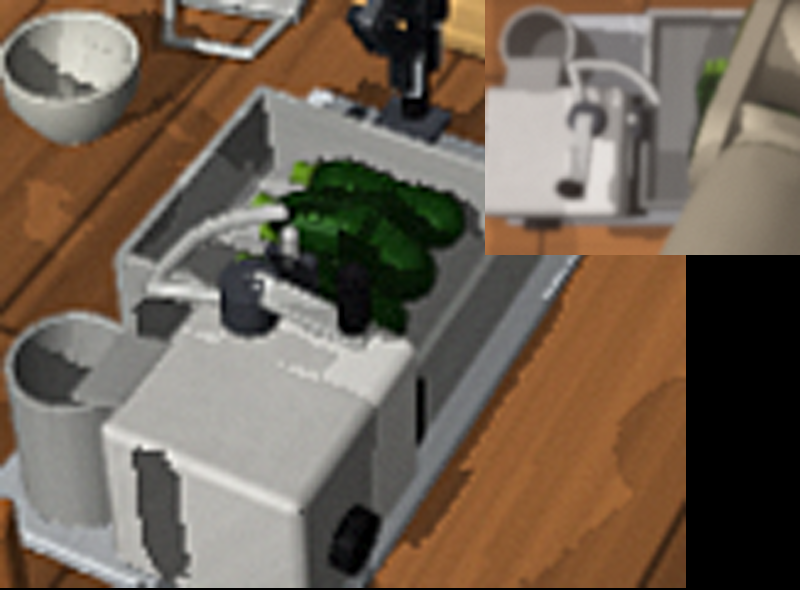

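The spring response is about 1.3 N/mm, so the hopper is on the gasket; it evidently started about 17 mm forward. All the courgettes are inside. I release the knob and head for the cam knob, with the jaws along its chord (yaw 135°).

{"api": "move_arm", "payload": {"motion": [{"offset": [0, 0.004, 0], "angular": [0, 0, 0], "jaw": 0.01}, {"offset": [0, 0.004, 0], "angular": [0, 0, 0], "jaw": 0.05}, {"offset": [0, 0.004, 0], "angular": [0, 0, 0], "jaw": 0.05}, {"offset": [0, 0.004, -0.03], "angular": [0, 0, 0], "jaw": 0.06}, {"offset": [0, 0.004, -0.09], "angular": [0, 0, 0], "jaw": 0.06}]}}

```text
time_s: 45.25
eef_pos: [513.1, -44.0, 185.9]
ee_rot: [-0.001, 1.0, 0.001, -0.003]
force: [-0.2, 0.6, 0.3]
grip_width: 0.707
```

{"api": "move_arm", "payload": {"motion": [{"offset": [0, 0, -0.06], "angular": [0, 0, -10], "jaw": 0.06}, {"offset": [0, 0, -0.1], "angular": [0, 0, -20], "jaw": 0.06}, {"offset": [-0.02, -0.055, -0.1], "angular": [0, 0, -30], "jaw": 0.06}, {"offset": [-0.04, -0.11, -0.1], "angular": [0, 0, -40], "jaw": 0.06}, {"offset": [-0.06, -0.16, -0.1], "angular": [0, 0, -50], "jaw": 0.06}]}}

```text
time_s: 45.88
eef_pos: [453.0, 117.2, 286.6]
ee_rot: [-0.0, 0.905, 0.426, -0.0]
force: [0.5, -0.1, 0.3]
grip_width: 0.7
```

{"api": "move_arm", "payload": {"motion": [{"offset": [0, 0, 0], "angular": [0, 0, -10], "jaw": 0.06}, {"offset": [0, 0, 0], "angular": [0, 0, -20], "jaw": 0.06}, {"offset": [0, 0, 0], "angular": [0, 0, -30], "jaw": 0.06}, {"offset": [0, 0, 0], "angular": [0, 0, -40], "jaw": 0.06}, {"offset": [0, 0, 0], "angular": [0, 0, -50], "jaw": 0.06}]}}

```text
time_s: 46.5
eef_pos: [453.9, 115.6, 286.5]
ee_rot: [-0.0, 0.64, 0.768, -0.0]
force: [-0.1, -0.1, -0.2]
grip_width: 0.703
```

{"api": "move_arm", "payload": {"motion": [{"offset": [0, 0, 0], "angular": [0, 0, -10], "jaw": 0.06}, {"offset": [0, 0, 0], "angular": [0, 0, -20], "jaw": 0.06}, {"offset": [0, 0, 0], "angular": [0, 0, -30], "jaw": 0.06}, {"offset": [0, 0, 0], "angular": [0, 0, -35], "jaw": 0.06}, {"offset": [0, 0, 0], "angular": [0, 0, -35], "jaw": 0.06}]}}

```text
time_s: 47.12
eef_pos: [453.9, 115.5, 286.5]
ee_rot: [-0.0, 0.382, 0.924, -0.0]
force: [-0.3, 0.7, 0.3]
grip_width: 0.708
```

```bash
python3 - <<'E'
from cg import *
p,r,st=pose();print(p,r.as_matrix(),st["time_s"],st["force"],st["grip_width"],st["joints"])
t=cap("top");s=cap("side")
# dark knobs: cam knob and hopper knob
for nm,c,box,zs in(("top",t,(205,335,190,262),(202,135)),("side",s,(275,360,190,275),(190,125))):
    g=c["img"].max(2);m=(g<60).astype(np.uint8);k=np.zeros_like(m);k[box[2]:box[3],box[0]:box[1]]=1;m&=k
    n,L,S,C=cv2.connectedComponentsWithStats(m)
    for i in range(1,n):
        if S[i,4]>8:print(nm,S[i],C[i],[onz(c,*C[i],z)[:2].round(1).tolist() for z in zs])
P=[[492,184,178],[427,187,202],[513,-47,135],[493,158,160]]
for c in(t,s):print(proj(c,P).round(1).tolist())
E
```

```text
[453.9 115.5 286.5] [[-0.7  0.7 -0. ]
 [ 0.7  0.7  0. ]
 [ 0.  -0.  -1. ]] 47.125 [-0.3  0.7  0.3] 0.7081105531322285 [-0.   0.1  1.5  0.   1.5 -0.8]
top [250 200   7  33  90] [253.7 214. ] [[517.2, 110.0], [526.9, 121.2]]
top [266 209  31  33 595] [281.8 225.2] [[486.7, 33.1], [494.5, 39.3]]
top [296 209   7  31  76] [300.4 224.5] [[488.8, -17.3], [496.6, -14.3]]
top [311 216   5   7  30] [313.1 219.3] [[503.0, -51.6], [511.8, -50.8]]
top [250 237   3   5  10] [251.  239.1] [[449.0, 115.1], [454.3, 126.6]]
top [254 241   7   9  27] [256.8 245.4] [[432.2, 99.0], [436.5, 109.5]]
top [220 246   7   4  24] [223.5 247.4] [[426.8, 187.7], [430.6, 203.9]]
top [212 259   7   2   9] [214.7 259.2] [[395.6, 209.5], [397.4, 227.0]]
side [297 190  16  16 113] [305.2 194.4] [[583.0, -19.9], [624.5, -88.3]]
side [332 190   3  12  30] [333.1 194.6] [[509.1, -56.7], [545.5, -127.6]]
side [337 190   2   9  17] [337.5 193.8] [[499.6, -66.1], [535.3, -137.7]]
side [323 208  12  16 107] [329.7 216.4] [[473.5, 33.9], [507.5, -30.9]]
side [333 221   6   6  15] [335.7 223.8] [[444.6, 53.3], [476.6, -10.1]]
side [299 222   2  11  16] [299.3 227.6] [[526.3, 112.7], [563.8, 53.4]]
side [ 290  231   53   37 1046] [317.5 250. ] [[441.2, 165.2], [472.9, 109.4]]
side [275 261   9   7  18] [277.7 262.9] [[509.3, 251.9], [545.7, 202.1]]
[[228.0, 224.2], [223.7, 247.3], [311.8, 218.9], [238.8, 224.6]]
[[297.2, 251.4], [318.2, 253.9], [330.5, 210.2], [302.1, 249.8]]
```

The cam knob's dark top measures (427,188) and the hopper knob has moved 44 mm. I approach the cam knob.

{"api": "move_arm", "payload": {"motion": [{"offset": [0.04, 0.018, 0], "angular": [0, 0, 0], "jaw": 0.06}, {"offset": [0.07, 0.032, 0], "angular": [0, 0, 0], "jaw": 0.06}, {"offset": [0.07, 0.032, 0.04], "angular": [0, 0, 0], "jaw": 0.06}, {"offset": [0.07, 0.032, 0.08], "angular": [0, 0, 0], "jaw": 0.06}, {"offset": [0.07, 0.032, 0.1], "angular": [0, 0, 0], "jaw": 0.06}]}}

```text
time_s: 47.85
eef_pos: [426.2, 187.4, 184.8]
ee_rot: [-0.001, 0.383, 0.924, -0.001]
force: [-0.4, -0.0, -0.0]
grip_width: 0.705
```

{"api": "move_arm", "payload": {"motion": [{"offset": [0, 0, 0.007], "angular": [0, 0, 0], "jaw": 0.06}, {"offset": [0, 0, 0.014], "angular": [0, 0, 0], "jaw": 0.06}, {"offset": [0, 0, 0.014], "angular": [0, 0, 0], "jaw": 0.06}]}}

```text
time_s: 48.22
eef_pos: [427.3, 187.4, 172.9]
ee_rot: [0.0, 0.382, 0.924, 0.0]
force: [-0.5, -0.3, 0.8]
grip_width: 0.701
```

{"api": "move_arm", "payload": {"motion": [{"offset": [0, 0, 0], "angular": [0, 0, 0], "jaw": 0.01}, {"offset": [0, 0, 0], "angular": [0, 0, 0], "jaw": 0.01}, {"offset": [0, 0, 0], "angular": [0, 0, 0], "jaw": 0.01}, {"offset": [0, 0, 0], "angular": [0, 0, 0], "jaw": 0.01}, {"offset": [0, 0, 0], "angular": [0, 0, 0], "jaw": 0.01}], "squeeze": 25}}

```text
time_s: 48.85
eef_pos: [429.5, 188.2, 173.9]
ee_rot: [0.003, 0.382, 0.924, 0.002]
force: [9.9, 4.7, -1.1]
grip_width: 0.188
```

Gripped (16 mm, 11 N sideways, so the knob sits about 2 mm further on). I follow the arc, first 40°.

{"api": "move_arm", "payload": {"motion": [{"offset": [-0.001, 0.002, 0], "angular": [0, 0, 0], "jaw": 0.01}, {"offset": [0.0065, 0.011, 0], "angular": [0, 0, 0], "jaw": 0.01}, {"offset": [0.0125, 0.0215, 0], "angular": [0, 0, 0], "jaw": 0.01}, {"offset": [0.0165, 0.0325, 0], "angular": [0, 0, 0], "jaw": 0.01}, {"offset": [0.0185, 0.044, 0], "angular": [0, 0, 0], "jaw": 0.01}]}}

```text
time_s: 49.48
eef_pos: [444.0, 232.0, 173.3]
ee_rot: [-0.001, 0.382, 0.924, -0.001]
force: [-9.8, -0.5, 6.9]
grip_width: 0.191
```

{"api": "move_arm", "payload": {"motion": [{"offset": [0.001, 0.011, 0], "angular": [0, 0, 0], "jaw": 0.01}, {"offset": [-0.001, 0.023, 0], "angular": [0, 0, 0], "jaw": 0.01}, {"offset": [-0.005, 0.034, 0], "angular": [0, 0, 0], "jaw": 0.01}]}}

```text
time_s: 49.85
eef_pos: [471.4, 251.6, 172.8]
ee_rot: [-0.001, 0.382, 0.924, -0.002]
force: [-9.6, -9.5, 5.3]
grip_width: 0.192
```

{"api": "move_arm", "payload": {"motion": [{"offset": [-0.0065, 0.01, 0], "angular": [0, 0, 0], "jaw": 0.01}, {"offset": [-0.014, 0.0185, 0], "angular": [0, 0, 0], "jaw": 0.01}, {"offset": [-0.018, 0.0225, 0], "angular": [0, 0, 0], "jaw": 0.01}, {"offset": [-0.018, 0.0225, 0], "angular": [0, 0, 0], "jaw": 0.01}]}}

```text
time_s: 50.35
eef_pos: [499.8, 254.5, 172.7]
ee_rot: [-0.002, 0.382, 0.924, -0.002]
force: [-9.8, -5.6, 5.8]
grip_width: 0.191
```

{"api": "move_arm", "payload": {"motion": [{"offset": [-0.001, 0.001, 0], "angular": [0, 0, 0], "jaw": 0.01}, {"offset": [-0.002, 0.002, 0], "angular": [0, 0, 0], "jaw": 0.01}, {"offset": [-0.002, 0.002, 0], "angular": [0, 0, 0], "jaw": 0.01}]}}

```text
time_s: 50.72
eef_pos: [500.1, 254.6, 172.5]
ee_rot: [-0.004, 0.382, 0.924, -0.003]
force: [-20.8, -6.2, 10.8]
grip_width: 0.193
```

It is hard against the end stop. I relieve, release, rise and back away.

{"api": "move_arm", "payload": {"motion": [{"offset": [0.002, -0.002, 0], "angular": [0, 0, 0], "jaw": 0.01}, {"offset": [0.003, -0.002, 0], "angular": [0, 0, 0], "jaw": 0.05}, {"offset": [0.003, -0.002, 0], "angular": [0, 0, 0], "jaw": 0.06}, {"offset": [0.003, -0.002, -0.04], "angular": [0, 0, 0], "jaw": 0.06}, {"offset": [0.003, -0.002, -0.1], "angular": [0, 0, 0], "jaw": 0.06}]}}

```text
time_s: 51.35
eef_pos: [500.1, 255.9, 272.7]
ee_rot: [-0.001, 0.382, 0.924, -0.001]
force: [0.8, -0.2, 0.6]
grip_width: 0.706
```

{"api": "move_arm", "payload": {"motion": [{"offset": [0.04, -0.04, -0.02], "angular": [0, 0, 0], "jaw": 0.06}, {"offset": [0.08, -0.08, -0.04], "angular": [0, 0, 0], "jaw": 0.06}, {"offset": [0.12, -0.12, -0.04], "angular": [0, 0, 0], "jaw": 0.06}, {"offset": [0.13, -0.13, -0.04], "angular": [0, 0, 0], "jaw": 0.06}]}}

```text
time_s: 51.85
eef_pos: [314.7, 256.0, 313.5]
ee_rot: [0.001, 0.381, 0.924, 0.001]
force: [0.5, -0.8, 0.6]
grip_width: 0.703
```

```bash
python3 - <<'E'
from cg import *
p,r,st=pose();print(p,st["time_s"],st["force"])
t=find((230,335,180,270),45);s=cap("side")
g=t["img"].max(2);m=(g<60).astype(np.uint8);k=np.zeros_like(m);k[190:262,200:335]=1;m&=k
n,L,S,C=cv2.connectedComponentsWithStats(m)
for i in range(1,n):
    if S[i,4]>8:print(S[i],C[i],"z202",onz(t,*C[i],202)[:2],"z135",onz(t,*C[i],135)[:2])
print("board");find()
# brush handle (orange-brown) near holder in both views vs projection
P=[[500,417,209],[499,416,85]];print(proj(t,P),proj(s,P))
# image change near brush since 'back' picture time / start
t0=cv2.imread("pics/top0.png")[:,:,::-1];s0=cv2.imread("pics/side0.png")[:,:,::-1]
for nm,a,b,(x0,x1,y0,y1) in(("top brush",t0,t["img"],(130,180,208,240)),("side brush",s0,s["img"],(230,270,298,368)),("scoop",s0,s["img"],(222,276,200,230)),("grater",s0,s["img"],(278,322,162,212))):
    print(nm,np.abs(a[y0:y1,x0:x1].astype(int)-b[y0:y1,x0:x1]).mean().round(1))
E
```

```text
[314.7 256.  313.5] 51.85 [ 0.5 -0.8  0.6]
cg [281.8 223.2] 1094 [511.1  47.8  45. ] len [107.9 105.7] ax 88.89311070881918
[264 209  31  33 625] [279.6 226.4] z202 [483.3  38.9] z135 [490.8  45.6]
[293 209   8  31  77] [298.1 224.8] z202 [488. -11.] z135 [495.8  -7.6]
[308 216   6   8  33] [310.6 219.5] z202 [502.5 -44.9] z135 [511.2 -43.7]
[200 221   6   5  21] [202.2 223.2] z202 [491.8 247.8] z135 [499.9 267.8]
[243 243   5  13  37] [244.2 249.9] z202 [420.2 132.2] z135 [423.6 144.8]
[210 258   9   3  21] [214.6 258.9] z202 [396.4 209.8] z135 [398.3 227.4]
board
[[137.7 219.8]
 [157.1 225.4]] [[242.4 305.5]
 [248.8 337.5]]
top brush 5.6
side brush 6.1
scoop 12.3
grater 8.7
```

The hopper knob advanced a further 7 mm (to about 0.071), the cam knob is at (492,248) so the lever lies along +y, and the courgettes and brush are in place. I hand in.

```bash
python3 -c "
from rig import ctrl
print(ctrl.finish_job())"
```

```text
the job is handed in; nothing more can be done
None
```

The job is done and handed in at about 52 s on the robot's clock. The hand-in gives no verdict, so what follows is what my own checks showed.

- **Brush:** I brushed the catch cup with two full strokes plus one extra. The tip came to about 9 mm above the cup floor on the first pass and about 4 mm deeper after that. The brush stood upright in its holder in the pictures taken just after, and its images had barely changed at the end.
- **Courgettes:** There were four on the board, and all are now in the hopper. One lies on top of the others. I put its centre at about 42 mm above the floor before the last one went in (limit 62 mm) and did not measure it again afterwards. One was knocked aside during the run, so I found it again before picking it up. The pink and orange look-alikes stayed where they were.
- **Hopper and cam:** I pushed the hopper onto the gasket, then turned the lever until it met its end stop. The hopper knob moved a further 7 mm as the cam drew it in, which puts the travel at about 71 mm. The lever's knob ended up along +y.

**What went wrong or disagreed**
- The fingertips sat higher relative to the TCP than I had assumed, so the first two grasps slid over the first courgette. The second pressed it with about 34 N without moving it; a lower grasp held.
- The third courgette was set down with about 32 N of contact.
- The hopper push reached about 52 N against the end stop, because the hopper had started some 17–20 mm forward rather than fully back.
- In the last check the scoop and grater areas differed a little from the starting picture (more than the brush area). I put this down to shadows, since the arm never went near them, but did not measure their positions. I did not check the bottle at the end.

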